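# Scoop trackball balls into a parts case and latch it

## Task

Using the scoop, and never touching the balls with the gripper, fill the parts case: swing its turnbutton clear, open the lid, and move every loose trackball ball from the sorting tray into the case. Then shut the lid fully and turn the turnbutton square across the lid to secure it; leave the scoop standing level in the middle of its round rubber pad, and leave everything else on the bench where it is.

Things in the scene. Friction and masses are not known exactly. Their poses are not given: they have to be found in the camera images.
- tray: Fixed aluminium sorting trough, 250 long, 126 wide (116 inside), open on top and at its far end (away from the robot). Origin at table level under its middle; +x runs to the open end, z up. The floor is level, 14 above the table. Side walls 44 above the floor ; the wall at the near end (-x) 46, leaning outwards 22 degrees from the floor's normal. Floor reaches 230 from tray_low
- tray_low (a point): Middle of the line where the tray's floor meets the near end wall (on the floor surface, 14 above the table)
- scoop: Loose steel scoop, 200 g. Pan 100 long (x -55 to +45), 106 wide, floor 2.5 thick, open at the front lip (x = -55), which starts roughly towards the robot. Rear wall 45 high at x = +45; the floor goes on behind it as a heel to x = +65; side walls 40 high for x -5 to 45, 20 high for x -31 to -5, none ahead. Origin on the pan's underside, z up. Starts on the pad and belongs there
- scoop_grip (a point): Centre of the scoop's black upright grip plate, 50 long (x), 18 thick (y), 45 high (z); at (21, 0, 102.5) in the scoop's frame; pinch it across its thickness from above. A neck behind it (x 45 to 57) joins it to the rear wall
- pad: Fixed round black rubber pad, radius 85, 3 thick, where the scoop belongs. Origin at table level at its centre
- case: Fixed grey open box 150 (x) by 180 (y) and 70 high, walls and floor 5 thick. Origin at table level at its centre. The lid's hinge lies along the rim at +x (away from the middle of the table); the turnbutton is at the -x side, which faces the scoop's pad
- lid (a joint): Hinge angle of the case's pale translucent lid, rad: 0 shut, 1.57 upright, can open to 1.95; starts shut. The lid is 150 by 180 by 8 and its stiff hinge (about 0.17 N m) keeps it wherever it is left. It swings up and over to the case's +x side
- lid_hinge (a point): Middle of the hinge line on the case's rim, 70.5 above the table, on the lid's inner face
- lid_handle (a point): Centre of the black round knob on the lid's outer face, 28 across and 16 deep on a 12 thick stem, 35 off that face, 30 from the free edge, midway along it
- latch (a joint): Angle of the turnbutton about its vertical pivot, rad, counterclockwise from above: about 0 it lies along the case's edge, clear of the lid (pointing to the case's -y); 1.57 it points square across over the lid (to the case's +x). Starts across the lid. Travel -0.2 to 1.75, stays where left, friction about 0.06 N m
- latch_pivot (a point): On the turnbutton's pivot axis, 99.5 above the table (at -92, 60 in the case's frame)
- latch_fin (a point): Middle of the turnbutton's upright fin, 42 from the pivot; the fin is 38 long, 9 thick and 26 high (86 to 112.5 above the table) and stands on a black bar that reaches 58 from the pivot
- ball0: Loose black trackball ball, diameter 32, 25 g, origin at its centre; in the tray at the start (None if absent)
- ball1: Loose black trackball ball, diameter 32, 25 g, origin at its centre; in the tray at the start (None if absent)
- ball2: Loose black trackball ball, diameter 32, 25 g, origin at its centre; in the tray at the start (None if absent)
- ball3: Loose black trackball ball, diameter 32, 25 g, origin at its centre; in the tray at the start (None if absent)
- ball4: Loose black trackball ball, diameter 32, 25 g, origin at its centre; in the tray at the start (None if absent)
- ball5: Loose black trackball ball, diameter 32, 25 g, origin at its centre; in the tray at the start (None if absent)
- ball6: Loose black trackball ball, diameter 32, 25 g, origin at its centre; in the tray at the start (None if absent)
- ball7: Loose black trackball ball, diameter 32, 25 g, origin at its centre; in the tray at the start (None if absent)
- mouse_white: White computer mouse 110 x 60 x 33, bystander, origin on its underside; leave it alone
- mouse_black: Black computer mouse 110 x 60 x 33, bystander, origin on its underside; leave it alone
- screwdriver: Screwdriver 170 long, lying, bystander, origin on its underside; leave it alone
- battery: Flat silver battery pack 65 x 45 x 12, bystander, origin on its underside; leave it alone
Things that resemble listed ones, but are neither listed nor needed, are in the scene too. Leave any pink or purple look-alike of the ball7 alone.

How it is judged (in metres and radians):
On the way, in this order (a step that is already met when the one before it is completed fails the run):
1. the turnbutton is clear of the lid and the lid stands open (value of joint latch below 0.5 rad and value of joint lid above 1.2 rad), for 0.2 s.
2. every ball present lies in the case (x of ball0 in the frame of case between -0.075 and 0.075 m and y of ball0 in the frame of case between -0.09 and 0.09 m and z of ball0 in the frame of case between 0 and 0.068 m and x of ball1 in the frame of case between -0.075 and 0.075 m and y of ball1 in the frame of case between -0.09 and 0.09 m and z of ball1 in the frame of case between 0 and 0.068 m and x of ball2 in the frame of case between -0.075 and 0.075 m and y of ball2 in the frame of case between -0.09 and 0.09 m and z of ball2 in the frame of case between 0 and 0.068 m and x of ball3 in the frame of case between -0.075 and 0.075 m and y of ball3 in the frame of case between -0.09 and 0.09 m and z of ball3 in the frame of case between 0 and 0.068 m and x of ball4 in the frame of case between -0.075 and 0.075 m and y of ball4 in the frame of case between -0.09 and 0.09 m and z of ball4 in the frame of case between 0 and 0.068 m and x of ball5 in the frame of case between -0.075 and 0.075 m and y of ball5 in the frame of case between -0.09 and 0.09 m and z of ball5 in the frame of case between 0 and 0.068 m and x of ball6 in the frame of case between -0.075 and 0.075 m and y of ball6 in the frame of case between -0.09 and 0.09 m and z of ball6 in the frame of case between 0 and 0.068 m and x of ball7 in the frame of case between -0.075 and 0.075 m and y of ball7 in the frame of case between -0.09 and 0.09 m and z of ball7 in the frame of case between 0 and 0.068 m), for 0.2 s.
3. the lid is shut on the balls, the turnbutton still clear of it (all of step 2 and value of joint lid below 0.05 rad and value of joint latch below 0.6 rad), for 0.2 s.
4. the turnbutton is turned across the shut lid (value of joint lid below 0.05 rad and value of joint latch above 1.3 rad), for 0.2 s.
At the end, for the whole second after the job is handed in: Every ball present is inside the case below its rim, the lid is shut (under 0.05 rad), the turnbutton is at 1.3 rad or more, and the scoop stands at rest on the pad, its origin within 50 mm of the pad's centre, tilted under 0.12 rad (all of step 2 and all of step 4 and horizontal distance between scoop and pad below 0.05 m and angle between scoop's own z axis and vertical below 0.12 rad and height (world z) of scoop below 0.012 m and linear speed of scoop below 0.02 m/s); the robot touches nothing.
It fails at once if the gripper or arm touches a ball (contact force between any of the fingers, the arm and ball0 above 0.3 N or contact force between any of the fingers, the arm and ball1 above 0.3 N or contact force between any of the fingers, the arm and ball2 above 0.3 N or contact force between any of the fingers, the arm and ball3 above 0.3 N or contact force between any of the fingers, the arm and ball4 above 0.3 N or contact force between any of the fingers, the arm and ball5 above 0.3 N or contact force between any of the fingers, the arm and ball6 above 0.3 N or contact force between any of the fingers, the arm and ball7 above 0.3 N).
It fails at once if a bystander is moved more than 30 mm (distance of any of mouse_white, mouse_black, screwdriver, battery from where it was at the start of the episode above 0.03 m).
Of ball0, ball1, ball2, ball3, ball4, ball5, ball6, ball7 only 4 to 8 are there at a start; the rules pass over those that are not, and their reading is None.
At some moment in a run one of scoop may be knocked a few centimetres aside while the robot is not near it.
It also fails if it takes over 192 s, if anything falls off the work surface, if the arm or the gripper's body presses on something with over 40 N, if the wrist force passes 120 N, or if a joint passes its speed limit or range.

## Robot

A 6-joint arm with a two-finger parallel gripper is mounted at the origin on the work surface. World frame = base frame: x ahead of the robot, y to its left, z up, the work surface at z = 0. Lengths are in m, angles in degrees, forces in N, time in s.
With the tool pointing down it reaches from about 0.35 to 0.875 m from the base axis. Payload 4.2 kg.
Tool frame: the origin (TCP) lies on the centre line of the jaws, within the pads' length; the fingertips stand 11 mm ahead of it and the grasp point (between the pads) lies 8 mm behind it; y points along the fingers, z is the direction in which the jaws open and shut, and the axes are right-handed (so a half turn about y gives the same grasp; the last joint's range is limited). The gripper opens to 87 mm and grips with 3 to 60 N. Pads are 19 mm wide; open, the fingers measure 117 mm over their backs; the gripper's body (75 mm by 190 mm) begins 51 mm behind the grasp point.
Start: joints at [-52.907, 22.042, 0.453, 0, -68.411, -14.817], TCP at [0.237, -0.578, 0.234] pointing down, gripper open.
Joint ranges: [-179.83, 179.83], [-69.29, 118.12], [-61.27, 80.66], [-181.25, 117.63], [-171.15, -9.14], [-177.46, 177.46]. Speed limits (degrees/s): [159.86, 159.86, 180, 180, 180, 180].

## Interface

Orientations are given as a 3x3 rotation matrix whose columns are the frame's x, y, z axes.
In Python, from station import r, optics gives the robot as it stands. The module is installed in compiled form; this text tells all that it offers.
- The arm moves only by the tool step_arm, never from a script. Its argument "moves" is a list that holds one entry, the list of rows, each a list of 7 numbers: the turn, a rotation vector about the tool's x, y, z in rad, then the shift along the tool's x, y, z in cm, then the opening in per cent of the stroke, from 0 (shut) to 100 (fully open). A call has exactly 5 rows; each row is the pose to reach, as a shift and turn from the pose commanded when the call began, along the tool's axes at that moment; what a row does not reach only later rows make up. A row lasts 1/12 s, in which the tool goes at most 41.7 mm and 7.16 degrees, less where a joint would pass 70% of its speed; a pose out of reach is approached as far as the arm can. A call with a gripper value outside its range is refused whole. The fingers move at their own pace and stop on an object; the grip force is fixed at half the most. Time passes only in rows, so rows that repeat a pose let the fingers close, or fill a call up. It gives the time, the measured TCP pose, the force and the opening at its end, in the units of the state.
- r.sense(): the state, without advancing time (a new reading comes with each control period).
- optics.capture(name): name is "scene" or "top"; returns a dict with "image" (400x640x3 uint8, red, green, blue), "fov_y" (degrees; the focal length in pixels is half the picture's height over the tangent of half this angle, whatever the lens; pixels are square), "cx", "cy" (the principal point, pixels), "k1" (the pictures are not rectified: a ray, as slopes to the right and down, at radius r is drawn at 1 + k1 r^2 times it, then the intrinsics apply), "cam_to_world" (4x4, takes a point from camera to world coordinates). Camera axes: x right, y down, z forward; pixel columns grow to the right and rows downward; lengths in m; the calibration is good to about 2 mm. A picture is of the moment at which its call begins. There is no depth.
- r.finish_job(): hands the job in, once; it reports no verdict.
The state is a dict: "time_s": time; "joints": joint angles; "joint_velocities": joint speeds; "effort": joint torques, N m; "tcp_pos": TCP position; "ee_rot": TCP orientation; "wrist_force": force on the tool from outside, world axes, zero at the start; "moment": the same for the moment, N m; "gripper_width": opening from 0.0 (shut) to 1.0 (fully open).
Only numpy, scipy, OpenCV 4.12 (cv2) and the standard library are available. Lean on these libraries where they do the work, as an engineer would, in place of code of your own. Each camera call takes 0.05 s, during which the arm holds its last target.

## Working session

There is one attempt and no reset: what is moved stays moved. The work goes in short steps, Python scripts to look and compute and a tool call to move; the robot and the scene stay as the last step left them, time stands still between calls to the robot, and variables do not carry over. Pictures are saved under pics/ and viewed, and the job is handed in when it is done.

Besides the shell and the picture viewer there is one more tool, called after "Call:" as name([rows], argument=value, ...), one row to a line, values as JSON. step_arm: Moves the arm, as the interface text tells. Its arguments: {"type":"object","properties":{"moves":{"type":"array"}},"required":["moves"]}

```bash
mkdir -p pics; ls
cat > h.py <<'E'
import numpy as np, cv2
from station import r, optics
def cap(n,fn=None):
    c=optics.capture(n)
    if fn: cv2.imwrite('pics/'+fn,c['image'][:,:,::-1])
    return c
def f_of(c): return 200/np.tan(np.radians(c['fov_y'])/2)
def ray(c,u,v):
    f=f_of(c); d=np.array([(u-c['cx'])/f,(v-c['cy'])/f]); s=d.copy()
    for _ in range(30): s=d/(1+c['k1']*(s@s))
    T=np.array(c['cam_to_world']); return T[:3,3],T[:3,:3]@np.array([s[0],s[1],1])
def onz(c,u,v,z):
    o,d=ray(c,u,v); return o+d*(z-o[2])/d[2]
def proj(c,p):
    T=np.array(c['cam_to_world']); q=T[:3,:3].T@(np.array(p)-T[:3,3]); s=q[:2]/q[2]; s=s*(1+c['k1']*(s@s))
    return s*f_of(c)+[c['cx'],c['cy']]
E
python3 - <<'E'
from h import *
s=r.sense(); print({k:np.round(v,3).tolist() for k,v in s.items()})
for n in('scene','top'):
    c=cap(n,n+'0.png'); print(n,c['fov_y'],c['k1'],c['cx'],c['cy'],np.round(c['cam_to_world'],3).tolist())
E
```

```text
pics
{'time_s': 0.0, 'joints': [-52.909, 22.091, 0.378, -0.03, -68.411, -14.816], 'joint_velocities': [0.046, -0.133, -0.067, 0.03, -0.045, 0.057], 'effort': [0.001, -39.066, 18.74, 4.22, 0.011, -0.0], 'tcp_pos': [0.237, -0.578, 0.232], 'ee_rot': [[0.925, -0.001, -0.379], [0.379, 0.002, 0.925], [-0.0, -1.0, 0.002]], 'wrist_force': [0.063, 0.195, 0.081], 'moment': [0.052, -0.006, 0.063], 'gripper_width': 1.002}
scene 56.57996189893557 0.022764910068675023 325.66677329779947 204.10996813079763 [[0.329, 0.616, -0.716, 1.258], [0.944, -0.216, 0.248, -0.259], [-0.002, -0.757, -0.653, 0.751], [0.0, 0.0, 0.0, 1.0]]
top 52.459158543347 0.027938257147185352 317.99822867766676 195.31655265764184 [[-0.021, -0.988, 0.156, 0.421], [-1.0, 0.017, -0.022, -0.014], [0.019, -0.157, -0.987, 0.962], [0.0, 0.0, 0.0, 1.0]]
```

View pics/scene0.png

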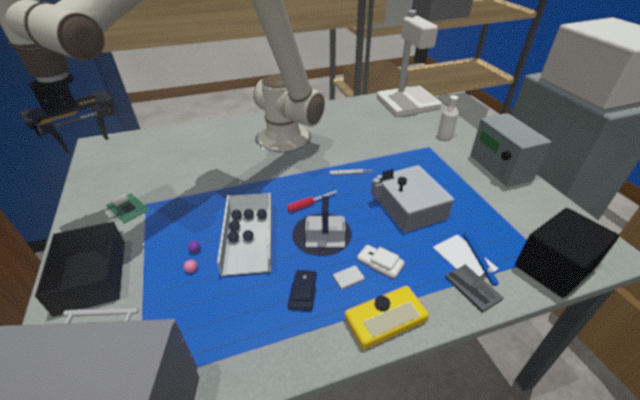

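View pics/top0.png

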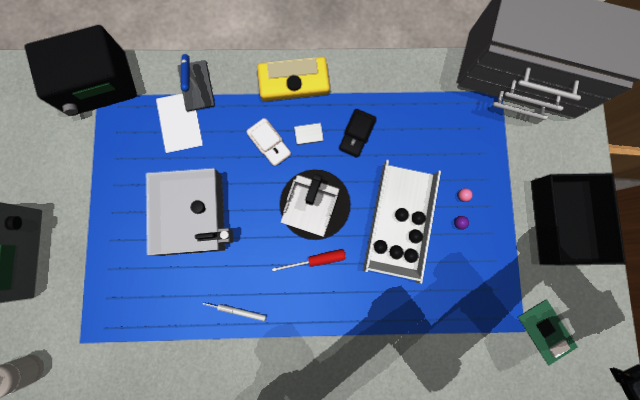

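Run:
```python
from h import *
im=cv2.imread('pics/top0.png')
cv2.imwrite('pics/z1.png',cv2.resize(im[150:290,360:450],None,fx=5,fy=5,interpolation=cv2.INTER_CUBIC)[:,:]) if 0 else None
a=cv2.resize(im[150:290,130:450],(800,350),interpolation=cv2.INTER_CUBIC)
cv2.imwrite('pics/z1.png',a)
cv2.imwrite('pics/z2.png',cv2.resize(im[155:285,355:445],(415,600),interpolation=cv2.INTER_CUBIC))
cv2.imwrite('pics/z3.png',cv2.resize(im[160:265,135:245],(628,600),interpolation=cv2.INTER_CUBIC))
```

```text
(no output)
```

View pics/z1.png

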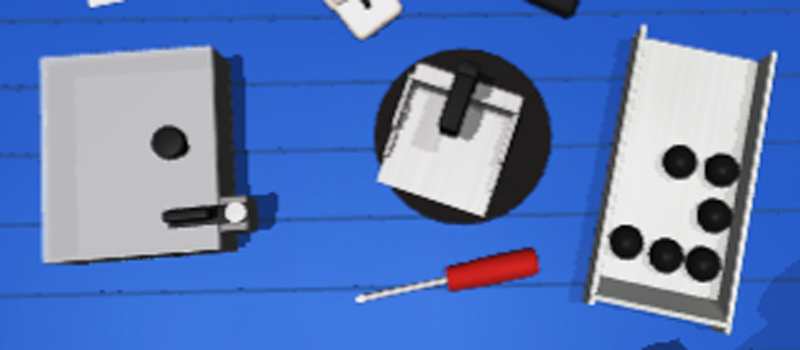

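View pics/z2.png

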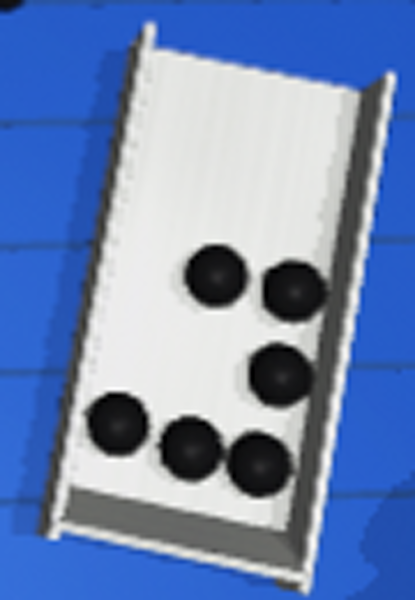

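View pics/z3.png

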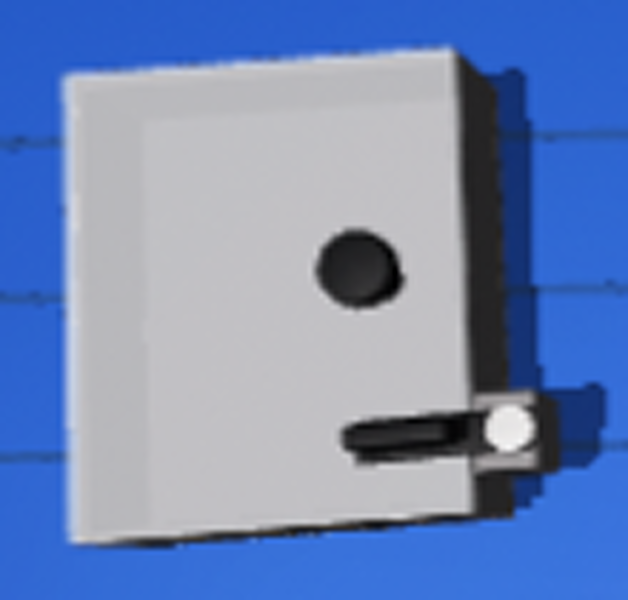

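Run:
```python
from h import *
c=cap('top'); 
P=lambda u,v,z: np.round(onz(c,u,v,z),4)
L=[P(146.7,173.5,.0785),P(214.7,168.4,.0785),P(217.3,250.2,.0785),P(147.3,255.1,.0785)]
print('lid',L,np.mean(L,0)); 
for i in range(4): print(np.linalg.norm(L[i]-L[i-1]), np.degrees(np.arctan2(*(L[i]-L[i-1])[1::-1])))
print('pivot',P(224.3,234.8,.1),'knob',P(197.7,206.9,.1215),'fin',P(204,236.5,.1125))
T=[P(369.7,260.5,.014),P(417.4,269.8,.014),P(433,174.5,.014),P(388.6,165.4,.014)]
print('tray',T)
for i in range(4): print(np.linalg.norm(T[i]-T[i-1]), np.degrees(np.arctan2(*(T[i]-T[i-1])[1::-1])))
im=c['image'].astype(int)
# balls
m=((im.max(2)<60)).astype(np.uint8)[155:285,360:442]
n,l,st,ce=cv2.connectedComponentsWithStats(m)
for i in range(1,n):
    if st[i,4]>40: print(st[i],P(ce[i][0]+360,ce[i][1]+155,.030))
# pad: dark pixels
m=((im.max(2)<60)).astype(np.uint8); m[:,:270]=0;m[:,355:]=0;m[:162]=0;m[245:]=0
pts=np.argwhere(m)[:,::-1].astype(np.float32)
print(cv2.minEnclosingCircle(pts)); (u,v),rr=cv2.minEnclosingCircle(pts); print('pad',P(u,v,.003),P(u+rr,v,.003),P(u,v+rr,.003),P(u,v-rr,.003))
```

```text
lid [array([0.6156, 0.3411, 0.0785]), array([0.6248, 0.1935, 0.0785]), array([0.4452, 0.1845, 0.0785]), array([0.4382, 0.3317, 0.0785])] [0.53095 0.2627  0.0785 ]
0.17764886715090536 3.033129200197232
0.14788644292158765 -86.43333253557621
0.1798253597243726 -177.13123034408792
0.14736634622599556 92.7226123444044
pivot [0.4764 0.1657 0.1   ] knob [0.5338 0.2168 0.1215] fin [0.473  0.2047 0.1125]
tray [array([ 0.4162, -0.1516,  0.014 ]), array([ 0.393 , -0.2608,  0.014 ]), array([ 0.6163, -0.3116,  0.014 ]), array([ 0.6404, -0.2062,  0.014 ])]
0.23075268145787597 166.31304327211384
0.11163726976238711 -101.9943891975461
0.22900552395084267 -12.816464678787337
0.10812016463176514 77.12057040859308
[ 35  53  13  13 130] [ 0.5206 -0.2268  0.03  ]
[ 52  57  15  12 139] [ 0.5121 -0.266   0.03  ]
[ 49  75  15  13 150] [ 0.4698 -0.2569  0.03  ]
[ 14  85  13  13 134] [ 0.4479 -0.1742  0.03  ]
[ 30  91  28  17 284] [ 0.4305 -0.227   0.03  ]
((314.75, 204.0625), 34.945648193359375)
pad [ 0.5515 -0.0274  0.003 ] [ 0.55   -0.1108  0.003 ] [ 0.4686 -0.0258  0.003 ] [ 0.6367 -0.029   0.003 ]
```

```bash
cat >> h.py <<'E'
from scipy.spatial.transform import Rotation as Ro
def Rz(yaw,pitch=0):
    """tool down with tool x at world yaw deg; then pitch deg about tool z (body frame)"""
    a=np.radians(yaw); x=np.array([np.cos(a),np.sin(a),0]); y=np.array([0,0,-1.]); z=np.cross(x,y)
    return np.c_[x,y,z]@Ro.from_rotvec([0,0,np.radians(pitch)]).as_matrix()
def go(pos,R,s=None):
    s=s or r.sense(); R0=np.array(s['ee_rot']); p0=np.array(s['tcp_pos'])
    rv=Ro.from_matrix(R0.T@R).as_rotvec(); d=R0.T@(np.array(pos)-p0)*100
    print('turn',np.round(rv,3).tolist(),'shift',np.round(d,2).tolist()); return rv,d
E
python3 -c "
from h import *
go([.446,.202,.234],Rz(90))"
```

```text
turn [-0.002, -1.182, 0.001] shift [48.92, -0.03, 64.25]
```

Call:
step_arm([
  [[0,-0.4,0,12,0,16,0],[0,-0.4,0,12,0,16,0],[0,-0.4,0,12,0,16,0],[0,-0.4,0,12,0,16,0],[0,-0.4,0,12,0,16,0]],
])

```text
time_s: 0.57
tcp_pos: [0.287, -0.3823, 0.2332]
ee_rot: [[0.704, -0.0, -0.71], [0.71, 0.001, 0.704], [0.0, -1.0, 0.001]]
wrist_force: [-0.2, 0.6, -0.4]
gripper_width: 0.706
```

```bash
python3 -c "
from h import *
go([.446,.202,.234],Rz(90))"
```

```text
turn [-0.001, -0.781, 0.001] shift [52.69, -0.03, 29.83]
```

Call:
step_arm([
  [[0,-0.6,0,17.6,0,10,0],[0,-0.6,0,17.6,0,10,0],[0,-0.6,0,17.6,0,10,0],[0,-0.6,0,17.6,0,10,0],[0,-0.6,0,17.6,0,10,0]],
])

```text
time_s: 0.98
tcp_pos: [0.3402, -0.1873, 0.2336]
ee_rot: [[0.175, 0.001, -0.985], [0.985, 0.0, 0.175], [0.0, -1.0, -0.001]]
wrist_force: [1.5, -0.1, -1.0]
gripper_width: 0.323
```

```bash
python3 -c "
from h import *
go([.446,.202,.234],Rz(90))"
```

```text
turn [0.001, -0.176, 0.0] shift [40.18, -0.02, -3.61]
```

Call:
step_arm([
  [[0,-0.176,0,20,0,-1.8,0],[0,-0.176,0,20,0,-1.8,0],[0,-0.176,0,20,0,-1.8,0],[0,-0.176,0,20,0,-1.8,0],[0,-0.176,0,20,0,-1.8,0]],
])

```text
time_s: 1.4
tcp_pos: [0.3944, 0.0065, 0.2338]
ee_rot: [[0.004, 0.001, -1.0], [1.0, 0.001, 0.004], [0.001, -1.0, -0.001]]
wrist_force: [0.0, -0.5, -0.6]
gripper_width: 0.02
```

Call:
step_arm([
  [[0,0,0,19.6,0,-5.3,0],[0,0,0,19.6,0,-5.3,0],[0,0,0,19.6,0,-5.3,0],[0,0,0,19.6,0,-5.3,0],[0,0,0,19.6,0,-5.3,0]],
])

```text
time_s: 1.82
tcp_pos: [0.4486, 0.2022, 0.2334]
ee_rot: [[0.005, 0.0, -1.0], [1.0, 0.0, 0.005], [0.0, -1.0, -0.0]]
wrist_force: [1.6, 0.3, 0.0]
gripper_width: 0.006
```

```bash
python3 -c "
from h import *
go([.446,.202,.103],Rz(90))"
```

```text
turn [0.0, -0.005, 0.0] shift [-0.03, 13.04, 0.26]
```

Descend beside the fin.

Call:
step_arm([
  [[0,-0.005,0,0,4,0.3,0],[0,-0.005,0,0,8,0.3,0],[0,-0.005,0,0,11,0.3,0],[0,-0.005,0,0,13,0.3,0],[0,-0.005,0,0,13,0.3,0]],
])

```text
time_s: 2.23
tcp_pos: [0.4426, 0.1976, 0.0991]
ee_rot: [[0.002, -0.008, -1.0], [1.0, -0.006, 0.002], [-0.006, -1.0, 0.008]]
wrist_force: [-0.4, 0.0, -0.1]
gripper_width: 0.004
```

```bash
python3 -c "
from h import *
c=cap('top','t1.png');c=cap('scene','s1.png')
print(r.sense()['tcp_pos'])
for f,b in (('t1',(160,265,135,245)),('s1',(150,240,360,460))):
    im=cv2.imread('pics/%s.png'%f)[b[0]:b[1],b[2]:b[3]]; cv2.imwrite('pics/%sz.png'%f,cv2.resize(im,None,fx=5,fy=5,interpolation=cv2.INTER_CUBIC))
"
```

```text
[0.44564084 0.19965959 0.10353157]
```

View pics/t1z.png

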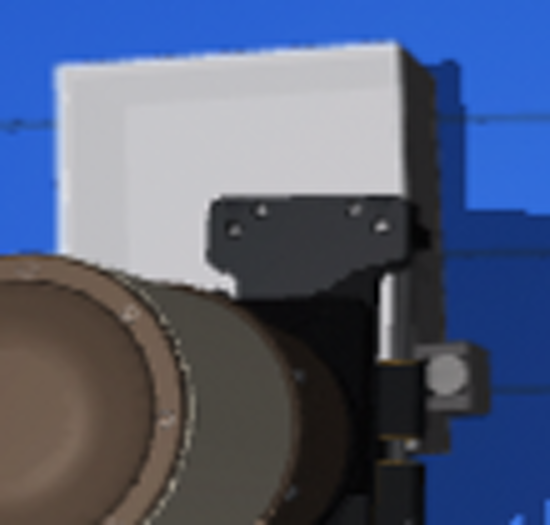

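View pics/s1z.png

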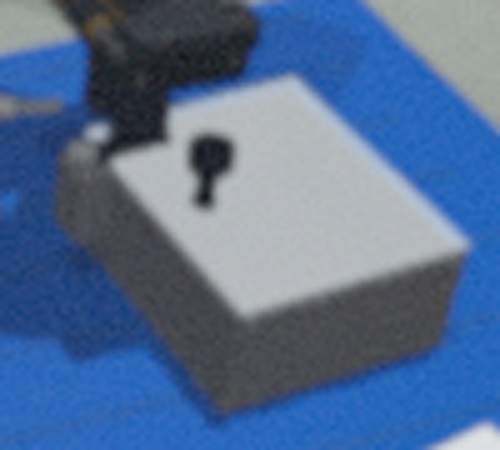

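Call:
step_arm([
  [[0,0,0,0.3,0,-0.8,0],[0,0,0,0.5,0,-1.6,0],[0,0,0,0.7,0,-2.5,0],[0,0,0,0.7,0,-3.3,0],[0,0,0,0.7,0,-4.0,0]],
])

```text
time_s: 2.75
tcp_pos: [0.486, 0.2066, 0.1037]
ee_rot: [[0.002, -0.001, -1.0], [1.0, 0.0, 0.002], [0.0, -1.0, 0.001]]
wrist_force: [-4.0, 0.9, -0.0]
gripper_width: 0.007
```

```bash
python3 -c "
from h import *
go([.498,.196,.103],Rz(90));go([.507,.183,.103],Rz(90))"
```

```text
turn [-0.001, -0.002, 0.0] shift [-1.06, 0.07, -1.2]
turn [-0.001, -0.002, 0.0] shift [-2.36, 0.07, -2.1]
```

Call:
step_arm([
  [[0,0,0,-0.3,0,-0.6,0],[0,0,0,-0.9,0,-1.1,0],[0,0,0,-1.5,0,-1.6,0],[0,0,0,-2.0,0,-1.9,0],[0,0,0,-2.4,0,-2.1,0]],
])

```text
time_s: 3.17
tcp_pos: [0.5075, 0.1825, 0.1038]
ee_rot: [[0.002, 0.002, -1.0], [1.0, 0.001, 0.002], [0.001, -1.0, -0.002]]
wrist_force: [-2.2, 4.0, 0.5]
gripper_width: 0.01
```

Call:
step_arm([
  [[0,0,0,0.5,0,0,0],[0,0,0,0.5,-4,0,0],[0,0,0,3.3,-8,-2.65,40],[0,0,0,3.3,-8,-2.65,60],[0,0,0,3.3,-8,-2.65,60]],
])

```text
time_s: 3.58
tcp_pos: [0.5368, 0.2181, 0.1877]
ee_rot: [[-0.001, 0.009, -1.0], [1.0, 0.004, -0.001], [0.004, -1.0, -0.009]]
wrist_force: [-0.5, -0.5, -0.2]
gripper_width: 0.149
```

```bash
python3 -c "
from h import *
go([.5335,.2175,.1055],Rz(90))
c=cap('scene','s2.png')
im=cv2.imread('pics/s2.png')[140:240,350:470]; cv2.imwrite('pics/s2z.png',cv2.resize(im,None,fx=5,fy=5,interpolation=cv2.INTER_CUBIC))
"
```

```text
turn [0.009, 0.001, 0.004] shift [-0.1, 8.22, 0.4]
```

View pics/s2z.png

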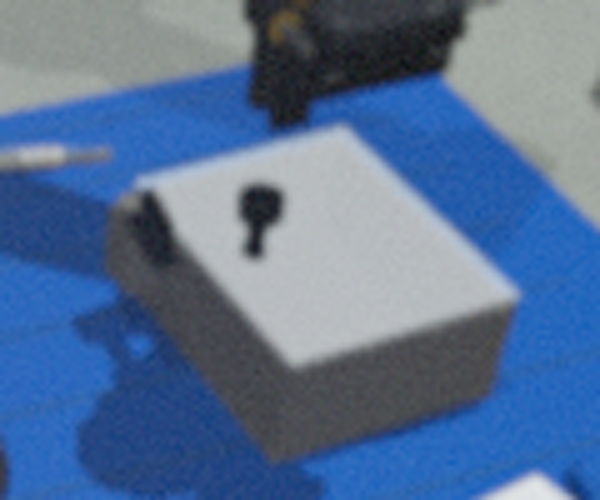

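Call:
step_arm([
  [[0,0,0,0,0,0.3,70],[0,0,0,0,0,0.3,70],[0,0,0,0,1,0.3,70],[0,0,0,0,2,0.3,70],[0,0,0,0,2,0.3,70]],
])

```text
time_s: 4.05
tcp_pos: [0.528, 0.2143, 0.16]
ee_rot: [[0.002, -0.006, -1.0], [1.0, -0.003, 0.002], [-0.003, -1.0, 0.006]]
wrist_force: [0.6, 0.1, -0.8]
gripper_width: 0.572
```

```bash
python3 -c "
from h import *
go([.5335,.2175,.1055],Rz(90))"
```

```text
turn [-0.006, -0.002, -0.003] shift [0.34, 5.44, -0.59]
```

Call:
step_arm([
  [[0,0,0,0,1.5,0,70],[0,0,0,0,3,0,70],[0,0,0,0,4.5,0,70],[0,0,0,0,5.8,0,70],[0,0,0,0,5.8,0,70]],
])

```text
time_s: 4.47
tcp_pos: [0.5279, 0.2142, 0.102]
ee_rot: [[0.002, -0.006, -1.0], [1.0, -0.004, 0.002], [-0.004, -1.0, 0.006]]
wrist_force: [-0.2, -0.0, -0.1]
gripper_width: 0.697
```

```bash
python3 -c "
from h import *
c=cap('scene','s3.png');c=cap('top','t3.png')
go([.5335,.2175,.1055],Rz(90))
im=cv2.imread('pics/s3.png')[140:240,350:470]; cv2.imwrite('pics/s3z.png',cv2.resize(im,None,fx=5,fy=5,interpolation=cv2.INTER_CUBIC))
"
```

```text
turn [-0.001, -0.001, -0.001] shift [0.22, -0.06, -0.37]
```

View pics/s3z.png

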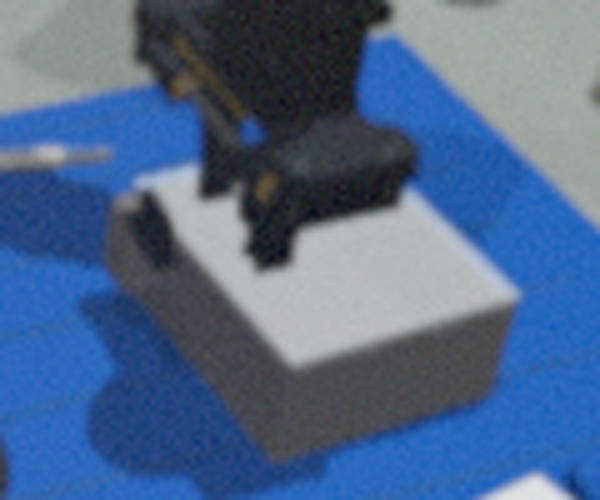

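Call:
step_arm([
  [[0,0,0,0.2,0,-0.35,70],[0,0,0,0.2,0,-0.35,20],[0,0,0,0.2,0,-0.35,20],[0,0,0,0.2,0,-0.35,20],[0,0,0,0.2,0,-0.35,20]],
])

```text
time_s: 4.98
tcp_pos: [0.5336, 0.2177, 0.106]
ee_rot: [[0.001, 0.001, -1.0], [1.0, 0.0, 0.001], [0.0, -1.0, -0.001]]
wrist_force: [-0.2, 0.3, -0.5]
gripper_width: 0.485
```

Call:
step_arm([
  [[0,0,0,0.2,0,0,20],[0,0,0,0.2,0,0,20],[0,0,0,0.2,0,0,20],[0,0,0,0.2,0,0,20],[0,0,0,0.2,0,0,20]],
])

```text
time_s: 5.4
tcp_pos: [0.5345, 0.22, 0.106]
ee_rot: [[0.001, 0.002, -1.0], [1.0, 0.001, 0.001], [0.001, -1.0, -0.002]]
wrist_force: [3.9, 0.5, -0.5]
gripper_width: 0.306
```

```bash
cat >> h.py <<'E'
E_=np.array([-.052,.9986,0]); H=np.array([.527,.3376,.0705])
def lidtcp(th,al,off=0):
    t,a=np.radians([th,al]); s=-.12*np.cos(t)+.043*np.sin(t); z=.12*np.sin(t)+.043*np.cos(t)
    k=np.array([.5345,.2195,0]); k0=k-E_*(-.12)  # hinge xy by actual grasp
    k0[2]=.0705-.0
    K=k0+E_*s+np.array([0,0,z]); ap=-np.sin(a)*E_-np.cos(a)*np.array([0,0,1])
    return K+.008*ap
def rows(wps,s=None):
    s=s or r.sense(); R0=np.array(s['ee_rot']); p0=np.array(s['tcp_pos'])
    for p,R in wps:
        rv=Ro.from_matrix(R0.T@R).as_rotvec(); d=R0.T@(np.array(p)-p0)*100
        print(np.round(rv,3).tolist(),np.round(d,2).tolist())
E
python3 -c "
from h import *
for th in (0,80): print(lidtcp(th,th/2))
rows([(lidtcp(t,t/2),Rz(90,t/2)) for t in (5,12,20,28,36)])"
```

```text
[0.5345 0.2195 0.1055]
[0.52740893 0.35567574 0.19001545]
[0.002, -0.001, 0.045] [0.33, -0.98, 0.02]
[0.002, -0.001, 0.106] [1.02, -2.36, 0.05]
[0.002, -0.001, 0.176] [2.0, -3.81, 0.1]
[0.002, -0.001, 0.245] [3.18, -5.1, 0.16]
[0.002, -0.001, 0.315] [4.52, -6.22, 0.23]
```

Call:
step_arm([
  [[0,0,0.045,0.3,-1.0,0,20],[0,0,0.105,1.0,-2.35,0.05,20],[0,0,0.175,2.0,-3.8,0.1,20],[0,0,0.245,3.2,-5.1,0.15,20],[0,0,0.315,4.5,-6.2,0.25,20]],
])

```text
time_s: 5.82
tcp_pos: [0.5317, 0.2649, 0.1683]
ee_rot: [[0.002, 0.001, -1.0], [0.95, -0.312, 0.001], [-0.312, -0.95, -0.002]]
wrist_force: [6.2, 0.3, -6.3]
gripper_width: 0.309
```

```bash
python3 -c "
from h import *
c=cap('scene','s4.png');im=cv2.imread('pics/s4.png')[100:240,330:490]; cv2.imwrite('pics/s4z.png',cv2.resize(im,None,fx=4,fy=4,interpolation=cv2.INTER_CUBIC))
rows([(lidtcp(t,t/2),Rz(90,t/2)) for t in (36,44,52,61,70,79)])"
```

```text
[0.003, 0.002, -0.01] [-0.17, 0.21, -0.05]
[0.003, 0.002, 0.06] [0.94, -1.13, 0.02]
[0.003, 0.002, 0.13] [2.23, -2.3, 0.09]
[0.003, 0.002, 0.208] [3.86, -3.38, 0.19]
[0.003, 0.002, 0.287] [5.63, -4.19, 0.28]
[0.003, 0.002, 0.365] [7.51, -4.71, 0.38]
```

View pics/s4z.png

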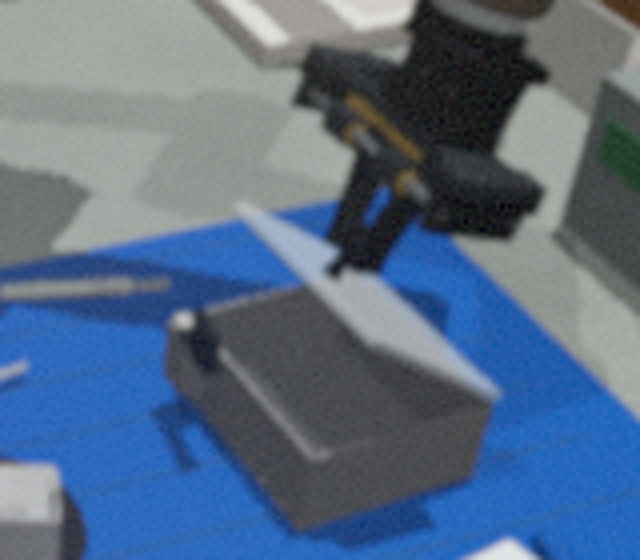

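Call:
step_arm([
  [[0,0,0.07,1.0,-1.2,0.0,20],[0,0,0.14,2.3,-2.4,0.1,20],[0,0,0.21,3.9,-3.5,0.2,20],[0,0,0.29,5.7,-4.3,0.3,20],[0,0,0.37,7.6,-4.8,0.4,20]],
])

```text
time_s: 6.28
tcp_pos: [0.5266, 0.351, 0.191]
ee_rot: [[0.002, -0.002, -1.0], [0.77, -0.638, 0.003], [-0.638, -0.77, 0.001]]
wrist_force: [1.5, -3.5, -0.4]
gripper_width: 0.307
```

```bash
python3 -c "
from h import *
c=cap('scene','s5.png');im=cv2.imread('pics/s5.png')[80:240,330:490]; cv2.imwrite('pics/s5z.png',cv2.resize(im,None,fx=3.7,fy=3.7,interpolation=cv2.INTER_CUBIC))
rows([(lidtcp(t,t/2),Rz(90,t/2)) for t in (79,85,91,97,103)])"
```

```text
[0.002, 0.004, -0.013] [-0.2, 0.01, -0.1]
[0.002, 0.003, 0.039] [0.93, -0.63, -0.04]
[0.002, 0.003, 0.091] [2.12, -1.15, 0.02]
[0.002, 0.003, 0.144] [3.36, -1.53, 0.07]
[0.002, 0.003, 0.196] [4.63, -1.78, 0.13]
```

View pics/s5z.png

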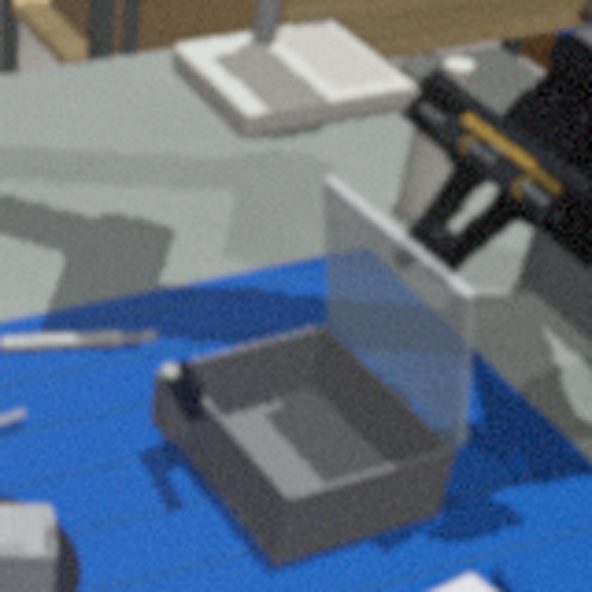

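Call:
step_arm([
  [[0,0,0.04,1.1,-0.7,0,20],[0,0,0.09,2.3,-1.2,0,20],[0,0,0.14,3.5,-1.6,0.1,20],[0,0,0.19,4.6,-1.8,0.1,20],[0,0,0.19,4.6,-1.8,0.1,20]],
])

```text
time_s: 6.75
tcp_pos: [0.5238, 0.4001, 0.1725]
ee_rot: [[-0.004, -0.002, -1.0], [0.633, -0.774, -0.001], [-0.774, -0.633, 0.005]]
wrist_force: [-6.8, 2.8, 4.4]
gripper_width: 0.306
```

```bash
python3 -c "
from h import *
c=cap('scene','s6.png');c=cap('top','t6.png');im=cv2.imread('pics/s6.png')[80:240,330:490]; cv2.imwrite('pics/s6z.png',cv2.resize(im,None,fx=3.7,fy=3.7,interpolation=cv2.INTER_CUBIC))
rows([(lidtcp(t,t/2),Rz(90,t/2)) for t in (103,110)])"
```

```text
[-0.003, 0.003, 0.02] [0.17, -0.17, -0.12]
[-0.003, 0.004, 0.081] [1.63, -0.56, -0.06]
```

View pics/s6z.png

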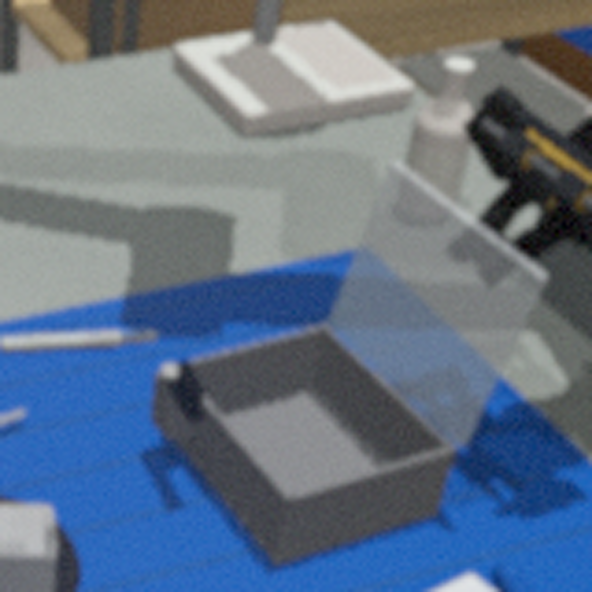

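View pics/t6.png

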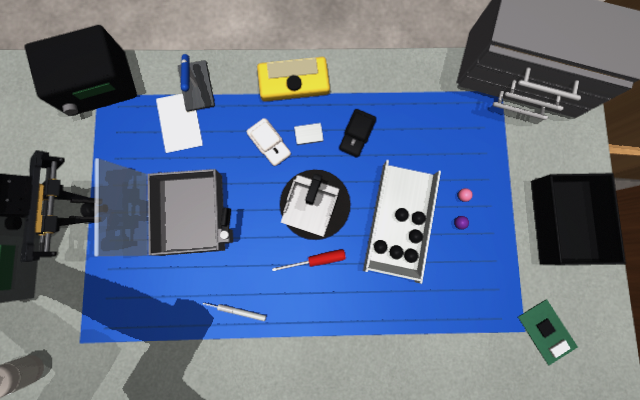

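Call:
step_arm([
  [[0,0,0,0,0,0,60],[0,0,0,0,0,0,60],[0,0,0,0,0,0,60],[0,0,0,0,-3,0,60],[0,0,0,0,-7,0,60]],
])

```text
time_s: 7.27
tcp_pos: [0.5261, 0.4497, 0.2185]
ee_rot: [[-0.001, -0.007, -1.0], [0.636, -0.771, 0.004], [-0.771, -0.636, 0.005]]
wrist_force: [1.7, 2.2, 0.3]
gripper_width: 0.565
```

```bash
python3 -c "
from h import *
rows([([.5,.43,.36],Rz(90,20)),([.5,.25,.36],Rz(90,0)),([.55,0,.3],Rz(-13))])
c=cap('top'); P=lambda u,v,z: np.round(onz(c,u,v,z),4)
im=cv2.cvtColor(c['image'],cv2.COLOR_RGB2BGR)
cv2.imwrite('pics/z6.png',cv2.resize(im[160:245,270:360],None,fx=6.5,fy=6.5,interpolation=cv2.INTER_CUBIC))
"
```

```text
[-0.007, -0.001, -0.532] [-12.17, -7.47, 2.67]
[-0.007, -0.002, -0.881] [-23.63, 6.42, 2.59]
[0.781, 1.665, -0.63] [-34.91, 29.49, -2.55]
```

View pics/z6.png

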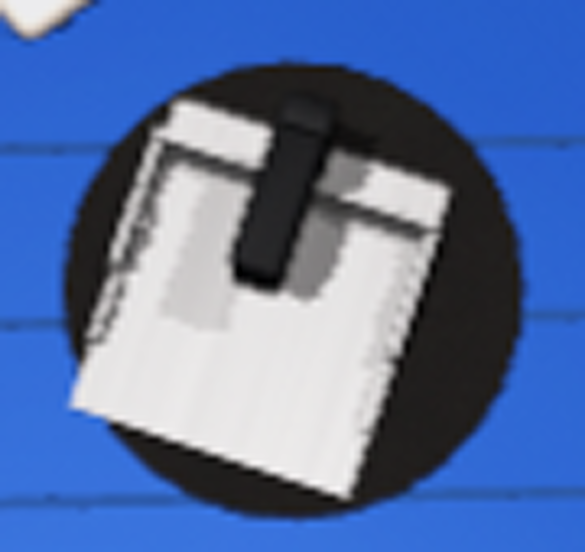

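```bash
python3 -c "
from h import *
c=cap('top'); P=lambda u,v,z: onz(c,u,v,z)
a,b=P(281.1,222.3,.0055),P(323.5,236.5,.0055); d,e=P(297.4,175.4,.0055),P(339.2,188.5,.0055)
m1=(a+b)/2; m2=(d+e)/2; x=m2-m1; L=np.linalg.norm(x); x/=L
print(np.linalg.norm(a-b),np.linalg.norm(d-e),L,np.degrees(np.arctan2(x[1],x[0])), np.degrees(np.arctan2(*(a-b)[1::-1])))
o=m1+.055*x; print('origin',o,'grip',o+.021*x,'front',o-.004*x, P(309.5,203.1,.128))
"
```

```text
0.1053121133892052 0.10517810946848712 0.11986930797491181 -19.499558185102423 70.41550930337421
origin [ 0.54338729 -0.01517696  0.0055    ] grip [ 0.56318281 -0.02218675  0.0055    ] front [ 0.53961671 -0.01384176  0.0055    ] [ 0.53665676 -0.01479937  0.128     ]
```

Call:
step_arm([
  [[0,0,-0.5,-12,-7.5,2.5,60],[0,0,-0.5,-12,-7.5,2.5,60],[0,0,-0.5,-12,-7.5,2.5,60],[0,0,-0.5,-12,-7.5,2.5,60],[0,0,-0.5,-12,-7.5,2.5,60]],
])

```text
time_s: 7.78
tcp_pos: [0.5029, 0.4305, 0.3731]
ee_rot: [[0.009, 0.012, -1.0], [0.938, -0.346, 0.004], [-0.346, -0.938, -0.015]]
wrist_force: [0.9, 1.5, 4.1]
gripper_width: 0.602
```

```bash
python3 -c "
from h import *
rows([([.52,.25,.34],Rz(122)),([.562,-.0225,.2],Rz(160.5))])"
```

```text
[-0.086, -0.559, -0.348] [-15.78, 9.38, -1.74]
[-0.206, -1.224, -0.316] [-36.45, 32.0, -5.85]
```

Call:
step_arm([
  [[-0.1,-0.56,-0.35,-15.8,9.4,-1.7,60],[-0.1,-0.56,-0.35,-15.8,9.4,-1.7,60],[-0.1,-0.56,-0.35,-15.8,9.4,-1.7,60],[-0.1,-0.56,-0.35,-15.8,9.4,-1.7,60],[-0.1,-0.56,-0.35,-15.8,9.4,-1.7,60]],
])

```text
time_s: 8.2
tcp_pos: [0.5164, 0.2467, 0.3297]
ee_rot: [[-0.507, 0.003, -0.862], [0.861, -0.037, -0.506], [-0.033, -0.999, 0.016]]
wrist_force: [0.5, -0.6, 0.0]
gripper_width: 0.599
```

```bash
python3 -c "
from h import *
rows([([.55,.07,.26],Rz(155)),([.562,-.0225,.18],Rz(160.5))])"
```

```text
[-0.025, -0.603, -0.027] [-16.7, 7.62, 5.94]
[-0.027, -0.699, -0.026] [-25.01, 15.95, 9.46]
```

Call:
step_arm([
  [[-0.025,-0.6,-0.03,-16.7,7.6,6,60],[-0.025,-0.6,-0.03,-16.7,7.6,6,60],[-0.025,-0.6,-0.03,-16.7,7.6,6,60],[-0.025,-0.6,-0.03,-16.7,7.6,6,60],[-0.025,-0.6,-0.03,-16.7,7.6,6,60]],
])

```text
time_s: 8.62
tcp_pos: [0.5496, 0.0732, 0.2604]
ee_rot: [[-0.901, -0.002, -0.433], [0.433, -0.001, -0.901], [0.001, -1.0, 0.001]]
wrist_force: [0.4, 0.2, 0.4]
gripper_width: 0.601
```

```bash
python3 -c "
from h import *
rows([([.562,-.0225,.18],Rz(160.5))])"
```

```text
[-0.001, -0.108, 0.001] [-5.27, 8.05, 8.08]
```

Call:
step_arm([
  [[0,-0.108,0,-5.3,8,8.1,60],[0,-0.108,0,-5.3,8,8.1,60],[0,-0.108,0,-5.3,8,8.1,60],[0,-0.108,0,-5.3,8,8.1,60],[0,-0.108,0,-5.3,8,8.1,60]],
])

```text
time_s: 9.03
tcp_pos: [0.5612, -0.0225, 0.1794]
ee_rot: [[-0.94, -0.005, -0.341], [0.341, -0.002, -0.94], [0.004, -1.0, 0.004]]
wrist_force: [0.2, -0.6, 0.3]
gripper_width: 0.595
```

```bash
python3 -c "
from h import *
c=cap('scene','s7.png');im=cv2.imread('pics/s7.png')[130:270,260:400]; cv2.imwrite('pics/s7z.png',cv2.resize(im,None,fx=4,fy=4,interpolation=cv2.INTER_CUBIC))
rows([([.562,-.0225,.0975],Rz(160.5))])"
```

```text
[-0.002, -0.006, 0.001] [-0.01, 8.36, 0.13]
```

View pics/s7z.png

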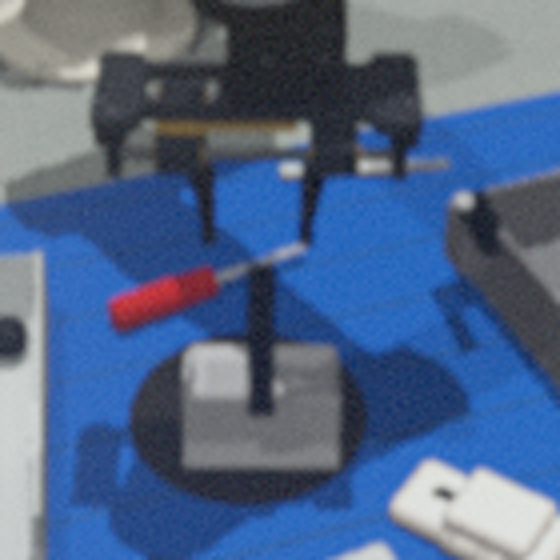

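Call:
step_arm([
  [[0,0,0,0,3,0.1,60],[0,0,0,0,5.5,0.1,60],[0,0,0,0,7.2,0.1,60],[0,0,0,0,8.2,0.1,60],[0,0,0,0,8.2,0.1,60]],
])

```text
time_s: 9.5
tcp_pos: [0.5618, -0.0202, 0.0985]
ee_rot: [[-0.942, -0.003, -0.336], [0.336, -0.001, -0.942], [0.002, -1.0, 0.002]]
wrist_force: [0.9, -0.2, 0.5]
gripper_width: 0.6
```

Call:
step_arm([
  [[0,0,0,0,0,0,0],[0,0,0,0,0,0,0],[0,0,0,0,0,0,0],[0,0,0,0,0,0,0],[0,0,0,0,0,0,0]],
])

```text
time_s: 9.92
tcp_pos: [0.5629, -0.021, 0.1004]
ee_rot: [[-0.941, 0.001, -0.337], [0.337, -0.0, -0.941], [-0.001, -1.0, 0.0]]
wrist_force: [0.2, -0.1, -0.5]
gripper_width: 0.306
```

Call:
step_arm([
  [[0,0,0,0,0,0,0],[0,0,0,0,0,0,0],[0,0,0,0,0,0,0],[0,0,0,0,-2,0,0],[0,0,0,0,-4,0,0]],
])

```text
time_s: 10.33
tcp_pos: [0.5608, -0.0213, 0.138]
ee_rot: [[-0.941, -0.006, -0.338], [0.338, -0.002, -0.941], [0.005, -1.0, 0.003]]
wrist_force: [0.2, 0.2, -1.6]
gripper_width: 0.206
```

```bash
python3 -c "
from h import *
c=cap('scene','s8.png');im=cv2.imread('pics/s8.png')[130:270,260:400]; cv2.imwrite('pics/s8z.png',cv2.resize(im,None,fx=4,fy=4,interpolation=cv2.INTER_CUBIC))
s=r.sense();print(s['tcp_pos'],s['wrist_force'],s['moment'],s['gripper_width'])"
```

```text
[ 0.56421804 -0.02108577  0.14337534] [1.53965959 0.10238853 2.88047413] [ 0.07155788 -0.01958397  0.00104113] 0.20399473763570325
```

View pics/s8z.png

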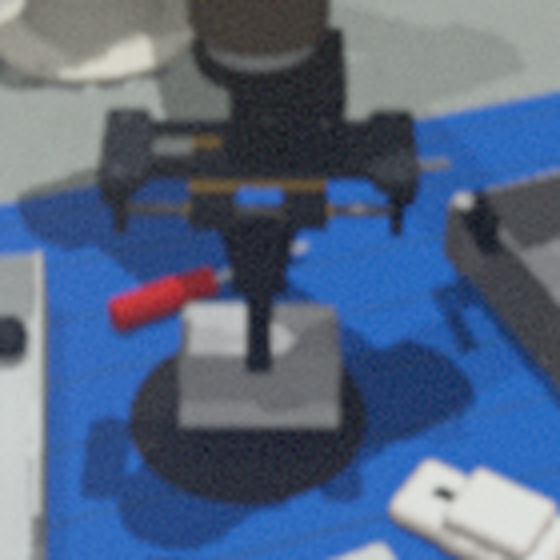

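```bash
python3 -c "
from h import *
c=cap('top','t9.png'); im=cv2.imread('pics/t9.png')
cv2.imwrite('pics/z9.png',cv2.resize(im[155:285,355:445],None,fx=8,fy=4.6,interpolation=cv2.INTER_CUBIC))
s=r.sense();print(s['tcp_pos'],s['wrist_force'])"
```

```text
[ 0.56450393 -0.02080129  0.14215132] [ 0.50999401  0.03048976 -1.59417103]
```

View pics/z9.png

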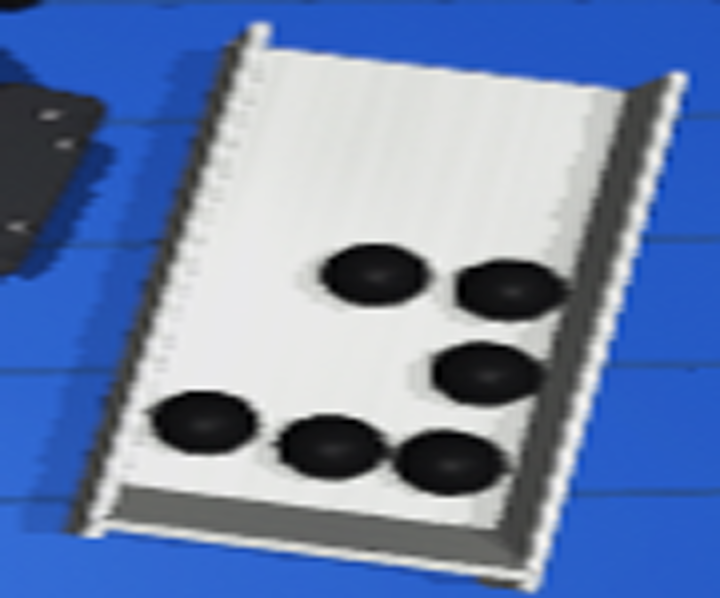

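```bash
python3 -c "
from h import *
c=cap('top'); P=lambda u,v,z: onz(c,355+u/8,155+v/4.615,z)
A,B=P(246,28,.058),P(80,533,.058); C,D=P(688,75,.058),P(542,590,.058)
for a,b in((A,B),(C,D)): print(a,b,np.linalg.norm(a-b),np.degrees(np.arctan2(*(a-b)[1::-1])))
F,N=P(625,92,.014),P(498,528,.014); print('floor R',F,N,np.linalg.norm(F-N),np.degrees(np.arctan2(*(F-N)[1::-1])))
ang=np.radians(-13.2); x=np.array([np.cos(ang),np.sin(ang),0]);y=np.array([-x[1],x[0],0])
for p in (A,B,C,D,F,N): print(np.round([p@x,p@y],4))
for p,q in (((115,487),'n'),((498,528),'n')): print(np.round([P(*p,.014)@x],4))
for p in((270,48),(620,92)): print(np.round([P(*p,.014)@x],4))
"
```

```text
[ 0.64050132 -0.1912639   0.058     ] [ 0.39500655 -0.13402067  0.058     ] 0.25208028160600565 -13.12541526245987
[ 0.61449996 -0.31655567  0.058     ] [ 0.36610272 -0.25930764  0.058     ] 0.25490885971389116 -12.978321437752028
floor R [ 0.61525342 -0.31180733  0.014     ] [ 0.39388339 -0.26048288  0.014     ] 0.22724191602252294 -13.05334909254212
[ 0.6673 -0.04  ]
[ 0.4152 -0.0403]
[ 0.6705 -0.1679]
[ 0.4156 -0.1689]
[ 0.6702 -0.1631]
[ 0.443  -0.1637]
[0.4396]
[0.443]
[0.6707]
[0.6699]
```

```bash
cat >> h.py <<'E'
_a=np.radians(-13.2); LOW=.4405*np.array([np.cos(_a),np.sin(_a),0])-.1052*np.array([-np.sin(_a),np.cos(_a),0])
YT=-13.06; _b=np.radians(YT); TX=np.array([np.cos(_b),np.sin(_b),0]); TY=np.array([-TX[1],TX[0],0])
HS=.097
def tr(lip,z,pitch=0,lat=0):
    """TCP for scoop lip 'lip' m from tray_low, underside height z over table at lip; pitch deg lip down"""
    p=np.radians(pitch); xs=TX*np.cos(p)+np.array([0,0,1])*np.sin(p); zs=np.array([0,0,1])*np.cos(p)-TX*np.sin(p)
    pos=LOW+TX*lip+TY*lat+np.array([0,0,z])+xs*(.055+.0204)+zs*HS+TY*.0011
    return pos,Rz(180+YT,pitch)
E
python3 -c "
from h import *
print(LOW, tr(.165,.09),tr(.165,.014)[0])
rows([tr(.165,.09)])"
```

```text
[ 0.404839   -0.20300906  0.        ] (array([ 0.63926937, -0.25626101,  0.187     ]), array([[-0.97413396,  0.        , -0.22597129],
       [ 0.22597129,  0.        , -0.97413396],
       [ 0.        , -1.        ,  0.        ]])) [ 0.63926937 -0.25626101  0.111     ]
[0.001, -0.117, -0.002] [-15.13, -4.65, 19.58]
```

Call:
step_arm([
  [[0,0,0,0,-2.5,0,0],[0,0,0,0,-4.6,0,0],[0,0,0,-3,-4.6,3,0],[0,0,0,-5,-4.6,6,0],[0,-0.1,0,-7,-4.6,9,0]],
])

```text
time_s: 10.9
tcp_pos: [0.5978, -0.1298, 0.184]
ee_rot: [[-0.971, -0.003, -0.239], [0.239, -0.0, -0.971], [0.003, -1.0, 0.001]]
wrist_force: [0.1, 1.1, -2.0]
gripper_width: 0.204
```

```bash
python3 -c "
from h import *
rows([tr(.165,.09)])"
```

```text
[-0.001, -0.014, 0.003] [-7.05, -0.31, 11.28]
```

Call:
step_arm([
  [[0,-0.014,0,-2,0,3,0],[0,-0.014,0,-4,0,6,0],[0,-0.014,0,-6,0,9,0],[0,-0.014,0,-7,0,11.2,0],[0,-0.014,0,-7,0,11.2,0]],
])

```text
time_s: 11.32
tcp_pos: [0.6382, -0.2594, 0.182]
ee_rot: [[-0.972, -0.004, -0.233], [0.233, -0.001, -0.972], [0.004, -1.0, 0.002]]
wrist_force: [1.4, 0.3, -2.8]
gripper_width: 0.209
```

```bash
python3 -c "
from h import *
c=cap('top','t10.png'); im=cv2.imread('pics/t10.png')
rows([tr(.165,.09),tr(.165,.03),tr(.165,.018)])
cv2.imwrite('pics/z10.png',cv2.resize(im[130:285,340:460],None,fx=3.8,fy=3.8,interpolation=cv2.INTER_CUBIC))"
```

```text
[-0.0, -0.007, 0.005] [-0.13, -0.49, -0.12]
[-0.0, -0.007, 0.005] [-0.16, 5.51, -0.12]
[-0.0, -0.007, 0.005] [-0.17, 6.71, -0.12]
```

View pics/z10.png

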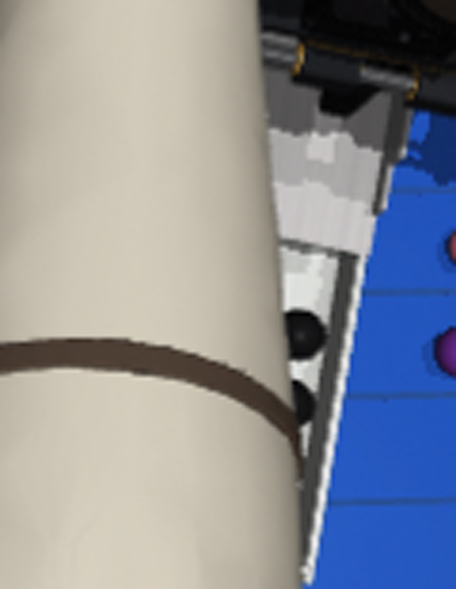

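```bash
python3 -c "
from h import *
s=r.sense(); print(s['tcp_pos'])
c=cap('top'); z=s['tcp_pos'][2]-.097+.0025
q=onz(c,340+362/3.8,130+253/3.8,z)-LOW; print(z,q@TX,q@TY)
t=s['tcp_pos']-LOW; print(t@TX-.0754, t@TY)
c=cap('scene','s10.png'); im=cv2.imread('pics/s10.png')
cv2.imwrite('pics/s10z.png',cv2.resize(im[140:290,170:320],None,fx=4,fy=4,interpolation=cv2.INTER_CUBIC))
"
```

```text
[ 0.63769742 -0.25709243  0.18207775]
0.0875777544845251 0.16286671891056664 -0.05178718209266758
0.16365658628242974 -6.512865283618552e-05
```

View pics/s10z.png

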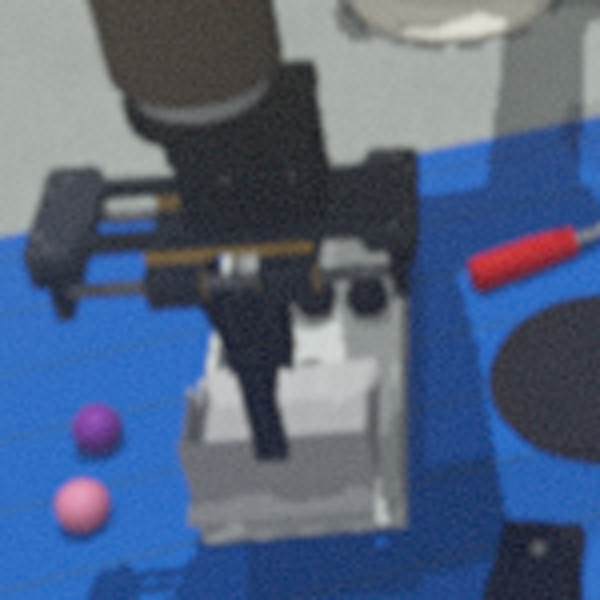

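Call:
step_arm([
  [[0,-0.007,0.004,-0.1,2,0,0],[0,-0.007,0.004,-0.1,4,0,0],[0,-0.007,0.004,-0.1,5.2,0,0],[0,-0.007,0.004,-0.1,6.2,0,0],[0,-0.007,0.004,-0.1,6.2,0,0]],
])

```text
time_s: 11.88
tcp_pos: [0.6383, -0.2538, 0.1208]
ee_rot: [[-0.975, -0.002, -0.221], [0.221, -0.0, -0.975], [0.002, -1.0, 0.001]]
wrist_force: [-0.1, -0.5, -2.8]
gripper_width: 0.208
```

```bash
python3 -c "
from h import *
rows([tr(.165,.014),tr(.165,.014)])
c=cap('scene','s11.png'); im=cv2.imread('pics/s11.png')
cv2.imwrite('pics/s11z.png',cv2.resize(im[140:290,170:320],None,fx=4,fy=4,interpolation=cv2.INTER_CUBIC))
s=r.sense(); print(s['tcp_pos'],s['wrist_force'],np.degrees(np.arctan2(s['ee_rot'][1][0],s['ee_rot'][0][0])))
t=s['tcp_pos']-LOW; print(t@TX-.0754, t@TY)
"
```

```text
[-0.001, 0.006, 0.002] [-0.15, 0.98, 0.22]
[-0.001, 0.006, 0.002] [-0.15, 0.98, 0.22]
[ 0.63924498 -0.25437186  0.12251752] [ 0.2343342   0.17591482 -1.83175976] 167.26883279934341
0.16454934976933308 0.0029347769027561754
```

View pics/s11z.png

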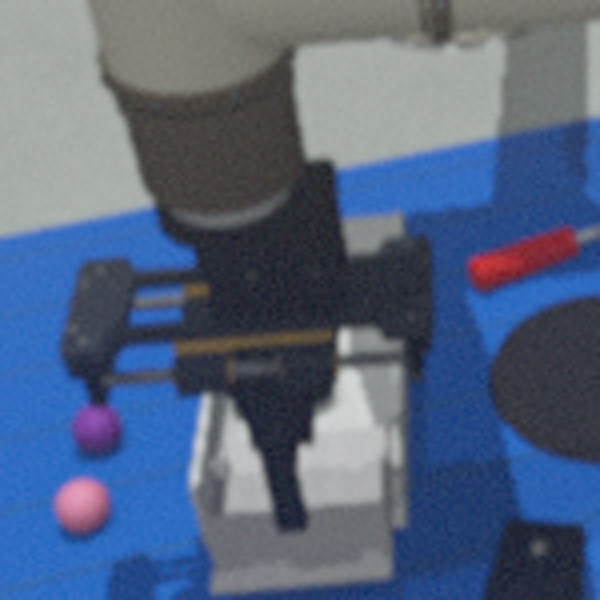

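Call:
step_arm([
  [[0,0.005,0,0,0.3,0.2,0],[0,0.005,0,0,0.6,0.2,0],[0,0.005,0,0,0.8,0.2,0],[0,0.005,0,0,0.9,0.2,0],[0,0.005,0,0,0.9,0.2,0]],
])

```text
time_s: 12.35
tcp_pos: [0.6394, -0.2572, 0.1147]
ee_rot: [[-0.974, 0.004, -0.226], [0.226, -0.002, -0.974], [-0.004, -1.0, 0.001]]
wrist_force: [0.3, -0.8, -2.4]
gripper_width: 0.206
```

```bash
cat > st.py <<'E'
from h import *
s=r.sense(); print(s['time_s'],np.round(s['tcp_pos'],4),np.round(s['wrist_force'],1),np.round(s['moment'],2),'yaw',np.degrees(np.arctan2(s['ee_rot'][1][0],s['ee_rot'][0][0])))
t=s['tcp_pos']-LOW; print('lip,lat',t@TX-.0754, t@TY)
E
python3 st.py
```

```text
12.35 [ 0.6394 -0.2572  0.1147] [ 0.3 -0.8 -2.4] [-0.02  0.12  0.02] yaw 166.91196885724628
lip,lat 0.1653243972347609 0.00017393550404707497
```

Call:
step_arm([
  [[0,0,0,0,0.1,-0.05,0],[0,0,0,0,0.2,-0.05,0],[0,0,0,0,0.3,-0.05,0],[0,0,0,0,0.4,-0.05,0],[0,0,0,0,0.4,-0.05,0]],
])

```text
time_s: 12.77
tcp_pos: [0.6397, -0.2567, 0.1108]
ee_rot: [[-0.974, 0.004, -0.226], [0.226, -0.002, -0.974], [-0.004, -1.0, 0.001]]
wrist_force: [-0.4, 0.2, -0.9]
gripper_width: 0.202
```

```bash
python3 st.py
```

```text
12.7667 [ 0.6397 -0.2567  0.1108] [-0.4  0.2 -0.9] [-0.05  0.16 -0.  ] yaw 166.92989341939906
lip,lat 0.16548018926180227 0.0007389830729142358
```

Call:
step_arm([
  [[0,0,0,0,0.05,0,0],[0,0,0,0,0.1,0,0],[0,0,0,0,0.15,0,0],[0,0,0,0,0.15,0,0],[0,0,0,0,0.15,0,0]],
])

```text
time_s: 13.18
tcp_pos: [0.6398, -0.2568, 0.1108]
ee_rot: [[-0.974, 0.005, -0.226], [0.226, -0.002, -0.974], [-0.005, -1.0, 0.001]]
wrist_force: [-1.6, 1.9, 4.9]
gripper_width: 0.205
```

```bash
python3 st.py
```

```text
13.1833 [ 0.6398 -0.2568  0.1108] [-1.6  1.9  4.9] [0.43 0.83 0.  ] yaw 166.9490465760108
lip,lat 0.165652369609152 0.0007188206813088863
```

Call:
step_arm([
  [[0,0,0,0.6,-0.05,0,0],[0,0,0,1.4,-0.05,0,0],[0,0,0,2.2,-0.07,0,0],[0,0,0,3.0,-0.07,0,0],[0,0,0,3.8,-0.07,0,0]],
])

```text
time_s: 13.6
tcp_pos: [0.6031, -0.2483, 0.1109]
ee_rot: [[-0.974, 0.008, -0.226], [0.226, -0.003, -0.974], [-0.008, -1.0, 0.001]]
wrist_force: [2.2, -0.3, 4.1]
gripper_width: 0.201
```

```bash
python3 st.py
```

```text
13.6 [ 0.6031 -0.2483  0.1109] [ 2.2 -0.3  4.1] [-0.05 -0.64 -0.06] yaw 166.94464789694683
lip,lat 0.12794618444000908 0.0006669224026908671
```

Call:
step_arm([
  [[0,0,0,0.8,-0.03,0,0],[0,0,0,1.6,-0.04,0,0],[0,0,0,2.4,-0.05,0,0],[0,0,0,3.2,-0.06,0,0],[0,0,0,4.0,-0.07,0,0]],
])

```text
time_s: 14.02
tcp_pos: [0.5635, -0.239, 0.1109]
ee_rot: [[-0.974, 0.005, -0.226], [0.226, -0.002, -0.974], [-0.006, -1.0, 0.001]]
wrist_force: [1.9, -0.1, 5.9]
gripper_width: 0.202
```

```bash
python3 st.py;  python3 -c "
from h import *
c=cap('scene','s12.png'); im=cv2.imread('pics/s12.png')
cv2.imwrite('pics/s12z.png',cv2.resize(im[140:290,170:320],None,fx=4,fy=4,interpolation=cv2.INTER_CUBIC))
c=cap('top','t12.png'); im=cv2.imread('pics/t12.png')
cv2.imwrite('pics/t12z.png',cv2.resize(im[130:285,340:460],None,fx=3.8,fy=3.8,interpolation=cv2.INTER_CUBIC))"
```

```text
14.0167 [ 0.5635 -0.239   0.1109] [ 1.9 -0.1  5.9] [-0.09 -0.91 -0.03] yaw 166.9405343262649
lip,lat 0.08729988228727772 0.0007738482507965161
```

View pics/s12z.png

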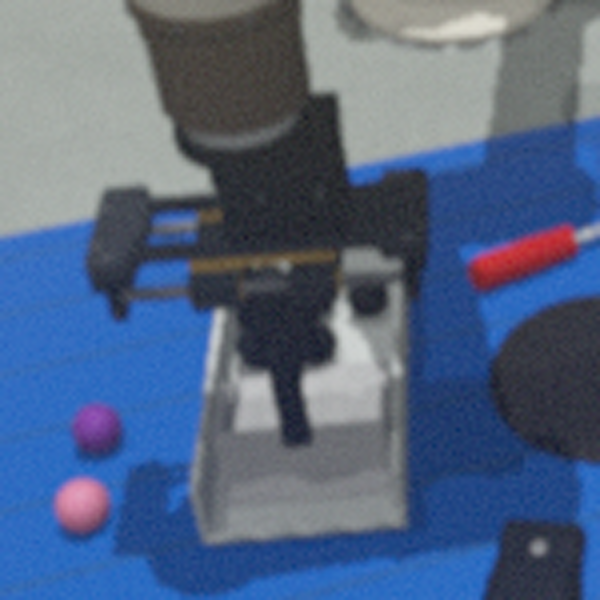

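View pics/t12z.png

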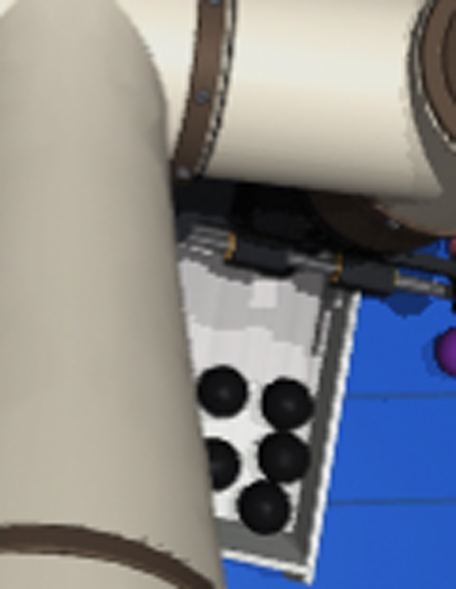

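Call:
step_arm([
  [[0,0,0,0.7,-0.03,0,0],[0,0,0,1.4,-0.04,0,0],[0,0,0,2.1,-0.05,0,0],[0,0,0,2.8,-0.06,0,0],[0,0,0,3.5,-0.06,0,0]],
])

```text
time_s: 14.53
tcp_pos: [0.5288, -0.231, 0.1109]
ee_rot: [[-0.974, 0.004, -0.226], [0.226, -0.002, -0.974], [-0.004, -1.0, 0.001]]
wrist_force: [6.1, -3.5, 4.6]
gripper_width: 0.202
```

```bash
python3 st.py;  python3 -c "
from h import *
c=cap('top','t13.png'); im=cv2.imread('pics/t13.png')
cv2.imwrite('pics/t13z.png',cv2.resize(im[130:285,340:460],None,fx=3.8,fy=3.8,interpolation=cv2.INTER_CUBIC))"
```

```text
14.5333 [ 0.5288 -0.231   0.1109] [ 6.1 -3.5  4.6] [-0.65 -2.1   0.01] yaw 166.9293022600426
lip,lat 0.05170338035823405 0.0007433677803000867
```

View pics/t13z.png

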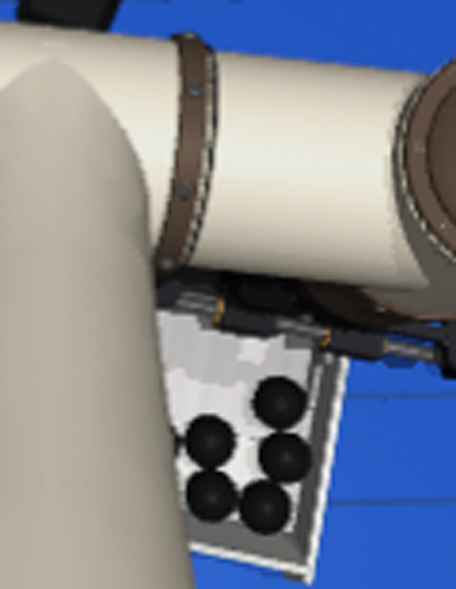

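Call:
step_arm([
  [[0,0,0,0.4,-0.02,0,0],[0,0,0,0.8,-0.02,0,0],[0,0,0,1.2,-0.03,0,0],[0,0,0,1.6,-0.03,0,0],[0,0,0,2.0,-0.03,0,0]],
])

```text
time_s: 15.0
tcp_pos: [0.5095, -0.2265, 0.1108]
ee_rot: [[-0.974, 0.003, -0.226], [0.226, -0.002, -0.974], [-0.003, -1.0, 0.001]]
wrist_force: [2.9, -1.2, 6.4]
gripper_width: 0.205
```

```bash
python3 st.py;  python3 -c "
from h import *
c=cap('top','t14.png'); im=cv2.imread('pics/t14.png')
cv2.imwrite('pics/t14z.png',cv2.resize(im[130:285,340:460],None,fx=3.8,fy=3.8,interpolation=cv2.INTER_CUBIC))"
```

```text
15.0 [ 0.5095 -0.2265  0.1108] [ 2.9 -1.2  6.4] [-0.34 -1.44  0.04] yaw 166.92208043433902
lip,lat 0.03183930397480496 0.0007439692723232305
```

View pics/t14z.png

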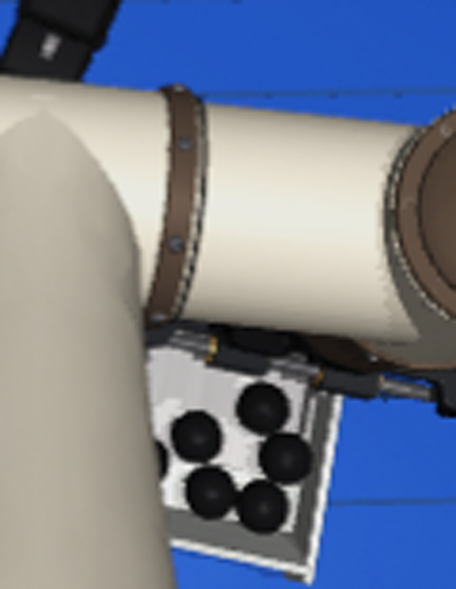

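Balls are riding onto the pan, working well. Continue.

Call:
step_arm([
  [[0,0,0,0.4,-0.01,0,0],[0,0,0,0.8,-0.01,0,0],[0,0,0,1.2,-0.02,0,0],[0,0,0,1.5,-0.02,0,0],[0,0,0,1.8,-0.02,0,0]],
])

```text
time_s: 15.47
tcp_pos: [0.4919, -0.2224, 0.1108]
ee_rot: [[-0.974, 0.003, -0.226], [0.226, -0.002, -0.974], [-0.003, -1.0, 0.001]]
wrist_force: [2.9, -0.0, 5.5]
gripper_width: 0.204
```

```bash
python3 st.py;  python3 -c "
from h import *
c=cap('top','t15.png'); im=cv2.imread('pics/t15.png')
cv2.imwrite('pics/t15z.png',cv2.resize(im[130:285,340:460],None,fx=3.8,fy=3.8,interpolation=cv2.INTER_CUBIC))"
```

```text
15.4667 [ 0.4919 -0.2224  0.1108] [ 2.9 -0.   5.5] [-0.27 -1.33  0.01] yaw 166.91451023295124
lip,lat 0.013790179747010717 0.0007869060008251216
```

View pics/t15z.png

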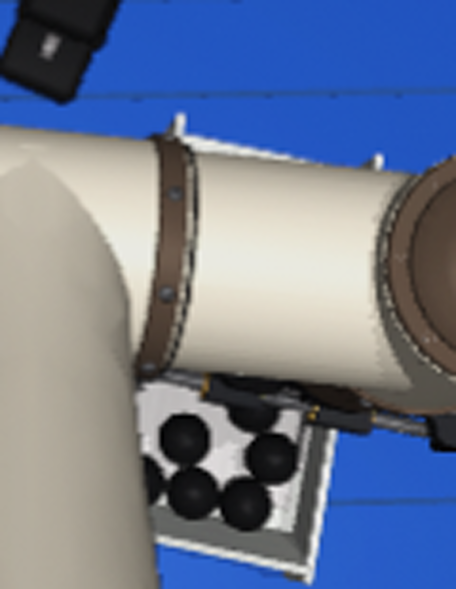

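Call:
step_arm([
  [[0,0,0,0.3,0,0,0],[0,0,0,0.6,0,0,0],[0,0,0,0.9,0,0,0],[0,0,0,1.1,0,0,0],[0,0,0,1.1,0,0,0]],
])

```text
time_s: 15.93
tcp_pos: [0.4806, -0.2198, 0.1109]
ee_rot: [[-0.974, 0.002, -0.227], [0.227, -0.001, -0.974], [-0.002, -1.0, 0.001]]
wrist_force: [2.1, 0.7, 2.3]
gripper_width: 0.204
```

```bash
python3 st.py;  python3 -c "
from h import *
c=cap('top','t16.png'); im=cv2.imread('pics/t16.png')
cv2.imwrite('pics/t16z.png',cv2.resize(im[130:285,340:460],None,fx=3.8,fy=3.8,interpolation=cv2.INTER_CUBIC))"
```

```text
15.9333 [ 0.4806 -0.2198  0.1109] [2.1 0.7 2.3] [-0.04 -0.63  0.02] yaw 166.90465933341162
lip,lat 0.0022321551875977147 0.000736288998703729
```

View pics/t16z.png

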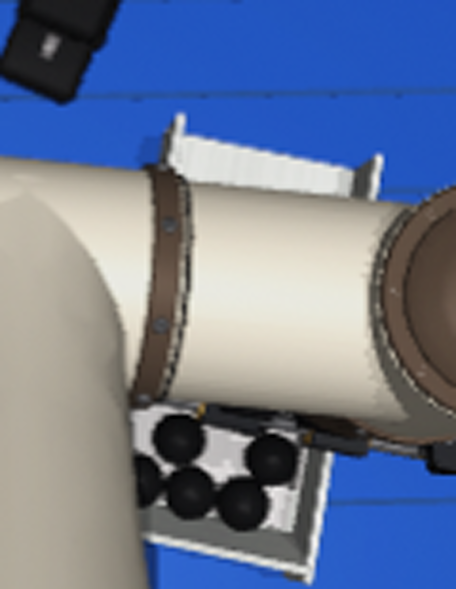

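```bash
python3 -c "
from h import *
w=[]
for p in (3,6,10,14,18):
    q=np.radians(p); w.append(tr(.003+.12*(1-np.cos(q)),.0145+.12*np.sin(q)+.001,-p))
rows(w)"
```

```text
[-0.001, -0.001, -0.054] [-0.59, -0.38, -0.04]
[-0.001, -0.001, -0.106] [-1.11, -0.58, -0.04]
[-0.001, -0.001, -0.176] [-1.83, -0.79, -0.04]
[-0.001, -0.001, -0.246] [-2.55, -0.95, -0.04]
[-0.001, -0.001, -0.316] [-3.29, -1.06, -0.04]
```

Call:
step_arm([
  [[0,0,-0.054,-0.55,-0.38,0,0],[0,0,-0.106,-1.1,-0.6,0,0],[0,0,-0.15,-1.55,-0.72,0,0],[0,0,-0.2,-2.05,-0.87,0,0],[0,0,-0.246,-2.55,-0.97,0,0]],
])

```text
time_s: 16.4
tcp_pos: [0.5037, -0.225, 0.1189]
ee_rot: [[-0.943, -0.244, -0.228], [0.22, 0.057, -0.974], [0.25, -0.968, 0.0]]
wrist_force: [0.2, -0.1, -4.0]
gripper_width: 0.206
```

```bash
python3 st.py;  python3 -c "
from h import *
c=cap('top','t17.png'); im=cv2.imread('pics/t17.png')
cv2.imwrite('pics/t17z.png',cv2.resize(im[130:285,340:460],None,fx=3.8,fy=3.8,interpolation=cv2.INTER_CUBIC))
w=[]
for p in (14,18): 
    q=np.radians(p); w.append(tr(.003+.12*(1-np.cos(q)),.0145+.12*np.sin(q)+.002,-p))
rows(w)"
```

```text
16.4 [ 0.5037 -0.225   0.1189] [ 0.2 -0.1 -4. ] [-0.33 -0.8   0.03] yaw 166.84967937596977
lip,lat 0.02586953880598626 0.00093483082959437
[-0.001, -0.001, 0.011] [0.03, -0.27, -0.04]
[-0.001, -0.001, -0.059] [-0.66, -0.56, -0.04]
```

View pics/t17z.png

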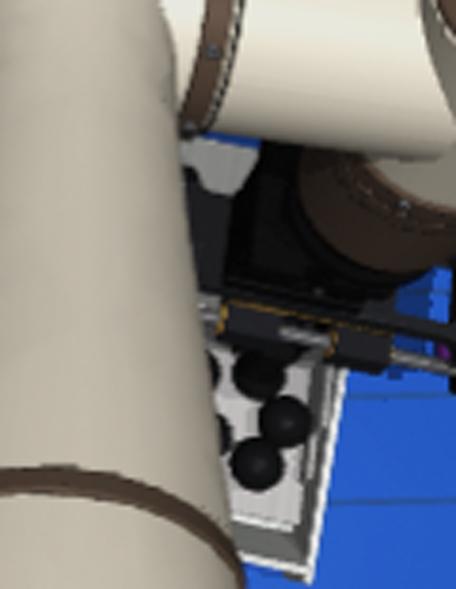

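Call:
step_arm([
  [[0,0,-0.05,-0.5,-0.7,0,0],[0,0,-0.09,-1,-1.4,0,0],[0,0,-0.11,-1.2,-2,0,0],[0,0,-0.11,-1.2,-2.5,0,0],[0,0,-0.11,-1.2,-3,0,0]],
])

```text
time_s: 16.87
tcp_pos: [0.5232, -0.2295, 0.1455]
ee_rot: [[-0.913, -0.34, -0.227], [0.213, 0.079, -0.974], [0.349, -0.937, 0.0]]
wrist_force: [-0.6, -0.5, -4.4]
gripper_width: 0.206
```

```bash
python3 st.py;  python3 -c "
from h import *
c=cap('top','t18.png'); im=cv2.imread('pics/t18.png')
cv2.imwrite('pics/t18z.png',cv2.resize(im[130:285,340:460],None,fx=3.8,fy=3.8,interpolation=cv2.INTER_CUBIC))
c=cap('scene','s18.png'); im=cv2.imread('pics/s18.png')
cv2.imwrite('pics/s18z.png',cv2.resize(im[120:270,180:330],None,fx=4,fy=4,interpolation=cv2.INTER_CUBIC))"
```

```text
16.8667 [ 0.5232 -0.2295  0.1455] [-0.6 -0.5 -4.4] [-0.38 -1.04 -0.03] yaw 166.86839661773715
lip,lat 0.04592796964155922 0.000972426390513266
```

View pics/t18z.png

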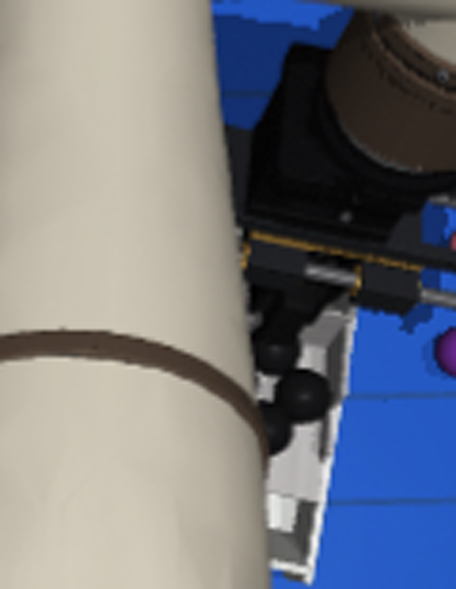

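View pics/s18z.png

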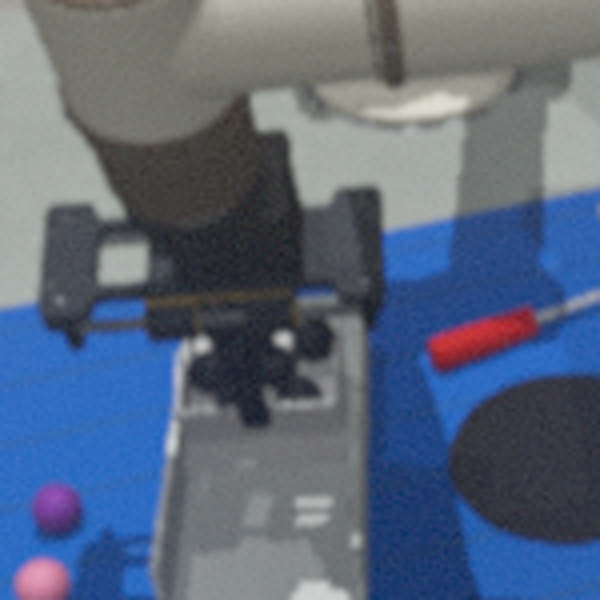

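```bash
python3 -c "
from h import *
rows([([.523,-.2295,.25],Rz(180+YT,-20))])"
```

```text
[-0.001, -0.001, 0.003] [3.66, -9.6, -0.0]
```

Call:
step_arm([
  [[0,0,0,0.6,-1.6,0,0],[0,0,0,1.4,-3.7,0,0],[0,0,0,2.3,-6.0,0,0],[0,0,0,3.0,-8.0,0,0],[0,0,0,3.7,-9.6,0,0]],
])

```text
time_s: 17.38
tcp_pos: [0.5227, -0.2294, 0.2517]
ee_rot: [[-0.915, -0.335, -0.226], [0.213, 0.077, -0.974], [0.344, -0.939, 0.001]]
wrist_force: [0.3, -0.6, -4.6]
gripper_width: 0.204
```

```bash
python3 st.py;  python3 -c "
from h import *
c=cap('top','t19.png'); im=cv2.imread('pics/t19.png')
cv2.imwrite('pics/t19z.png',cv2.resize(im[130:285,340:460],None,fx=3.8,fy=3.8,interpolation=cv2.INTER_CUBIC))
c=cap('scene','s19.png'); im=cv2.imread('pics/s19.png')
cv2.imwrite('pics/s19z.png',cv2.resize(im[100:250,180:330],None,fx=4,fy=4,interpolation=cv2.INTER_CUBIC))"
```

```text
17.3833 [ 0.5227 -0.2294  0.2517] [ 0.3 -0.6 -4.6] [-0.4  -1.16  0.01] yaw 166.90365771353996
lip,lat 0.045342200958162396 0.0009111585925652248
```

View pics/t19z.png

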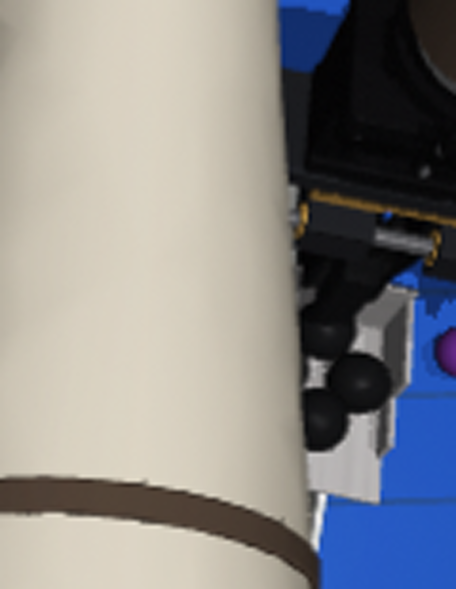

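View pics/s19z.png

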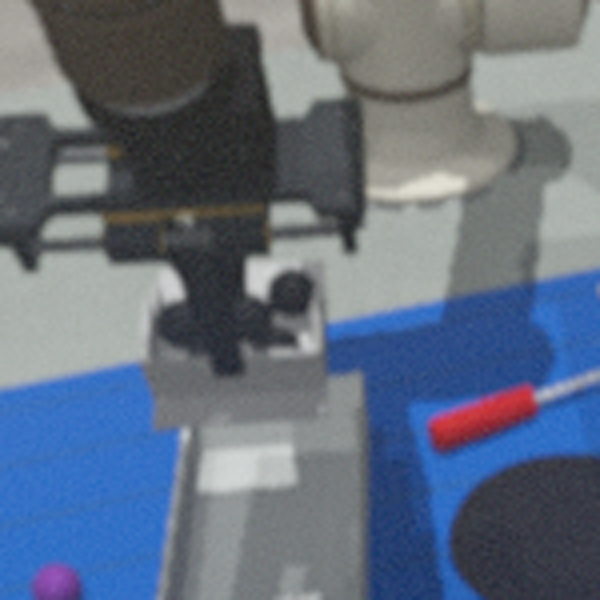

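```bash
cat >> h.py <<'E'
CY=3.; _c=np.radians(CY); CX=np.array([np.cos(_c),np.sin(_c),0]); CYv=np.array([-CX[1],CX[0],0])
def pour(x,y,z,pitch):
    """TCP for lip centre at x,y,z(underside)"""
    p=np.radians(pitch); xs=CX*np.cos(p)+np.array([0,0,1])*np.sin(p); zs=np.array([0,0,1])*np.cos(p)-CX*np.sin(p)
    return np.array([x,y,z])+xs*.0754+zs*.097+CYv*.0011, Rz(180+CY,pitch)
E
python3 -c "
from h import *
print(pour(.51,.255,.19,-20)[0])
A=pour(.51,.253,.19,-20)[0]; B=r.sense()['tcp_pos']
rows([(B+(A-B)*f,Rz(180+YT+16*f,-20)) for f in (.03,.08,.14,.21,.28)])"
```

```text
[0.61382864 0.26154294 0.25536187]
[0.002, -0.008, -0.004] [0.07, 0.02, -1.49]
[0.007, -0.021, -0.004] [0.18, 0.04, -3.98]
[0.012, -0.037, -0.004] [0.31, 0.07, -6.96]
[0.019, -0.056, -0.004] [0.47, 0.11, -10.44]
[0.026, -0.074, -0.004] [0.63, 0.15, -13.92]
```

Call:
step_arm([
  [[0,-0.008,0,0.05,0,-1.2,0],[0.005,-0.02,0,0.15,0,-3.2,0],[0.01,-0.03,0,0.3,0,-5.6,0],[0.015,-0.045,0,0.4,0.1,-8.2,0],[0.02,-0.06,0,0.5,0.1,-11,0]],
])

```text
time_s: 17.9
tcp_pos: [0.542, -0.1198, 0.2484]
ee_rot: [[-0.924, -0.344, -0.165], [0.154, 0.059, -0.986], [0.349, -0.937, -0.001]]
wrist_force: [0.7, 0.4, -5.1]
gripper_width: 0.208
```

```bash
python3 -c "
from h import *
s=r.sense(); print(s['tcp_pos'],s['wrist_force'],s['joints'])
A=pour(.51,.253,.19,-20)[0]; B=s['tcp_pos']
rows([(B+(A-B)*f,Rz(170.5+12.5*f,-20)) for f in (.075,.15,.225,.3,.375)])"
```

```text
[ 0.54196096 -0.11977331  0.24838438] [ 0.72878015  0.36094701 -5.14701335] [  1.99234788  25.41082965   6.76101466  -4.04938132 -91.38268488
  79.16864862]
[0.007, -0.014, 0.007] [-0.04, -0.07, -2.89]
[0.012, -0.03, 0.007] [-0.09, -0.14, -5.79]
[0.018, -0.045, 0.007] [-0.13, -0.2, -8.68]
[0.024, -0.06, 0.007] [-0.17, -0.27, -11.58]
[0.029, -0.076, 0.007] [-0.21, -0.34, -14.47]
```

Call:
step_arm([
  [[0.005,-0.015,0,0,-0.1,-2.8,0],[0.01,-0.03,0,-0.1,-0.1,-5.7,0],[0.018,-0.045,0,-0.1,-0.2,-8.6,0],[0.024,-0.06,0,-0.2,-0.3,-11.5,0],[0.03,-0.075,0,-0.2,-0.4,-14.4,0]],
])

```text
time_s: 18.32
tcp_pos: [0.569, 0.0222, 0.2516]
ee_rot: [[-0.934, -0.348, -0.083], [0.079, 0.027, -0.997], [0.349, -0.937, 0.002]]
wrist_force: [0.5, -0.1, -4.0]
gripper_width: 0.203
```

```bash
python3 -c "
from h import *
s=r.sense(); print(s['tcp_pos'],s['wrist_force'],s['joints'])
A=pour(.51,.253,.19,-20)[0]; B=s['tcp_pos']
rows([(B+(A-B)*f,Rz(175+8*f,-20)) for f in (.12,.24,.36,.46,.55,1)])"
```

```text
[0.56901881 0.02218971 0.25163772] [ 0.47469238 -0.11632183 -3.96982533] [ 14.86421908  26.65999696  10.25535792  -6.65564884 -92.91664915
  71.13688912]
[0.003, -0.013, 0.007] [-0.26, -0.15, -2.88]
[0.009, -0.028, 0.007] [-0.53, -0.3, -5.77]
[0.014, -0.044, 0.007] [-0.79, -0.45, -8.65]
[0.019, -0.057, 0.007] [-1.01, -0.58, -11.05]
[0.024, -0.069, 0.007] [-1.2, -0.69, -13.21]
[0.045, -0.128, 0.007] [-2.19, -1.25, -24.03]
```

Call:
step_arm([
  [[0.005,-0.015,0,-0.3,-0.1,-2.8,0],[0.01,-0.03,0,-0.5,-0.3,-5.6,0],[0.015,-0.045,0,-0.8,-0.4,-8.4,0],[0.02,-0.06,0,-1,-0.6,-11,0],[0.025,-0.07,0,-1.2,-0.7,-13.4,0]],
])

```text
time_s: 18.73
tcp_pos: [0.5939, 0.1547, 0.2538]
ee_rot: [[-0.937, -0.349, -0.008], [0.008, 0.002, -1.0], [0.349, -0.937, 0.001]]
wrist_force: [0.8, -0.7, -2.6]
gripper_width: 0.206
```

```bash
python3 -c "
from h import *
s=r.sense(); print(s['tcp_pos'],s['wrist_force'],s['joints'])
rows([pour(.51,.253,.19,-20)])"
```

```text
[0.59389952 0.15466509 0.25378605] [ 0.8265752  -0.69775301 -2.59393646] [ 25.25843506  30.83484308  18.32400826  -8.69503672 -95.98207561
  64.74682852]
[0.02, -0.058, 0.007] [-1.72, -0.83, -10.5]
```

Call:
step_arm([
  [[0.005,-0.015,0,-0.5,-0.2,-2.6,0],[0.01,-0.03,0,-0.9,-0.5,-5.2,0],[0.015,-0.045,0,-1.3,-0.6,-7.6,0],[0.02,-0.055,0,-1.6,-0.8,-9.5,0],[0.02,-0.058,0,-1.7,-0.8,-10.5,0]],
])

```text
time_s: 19.15
tcp_pos: [0.6137, 0.2604, 0.2545]
ee_rot: [[-0.936, -0.348, 0.054], [-0.051, -0.019, -0.999], [0.349, -0.937, 0.0]]
wrist_force: [-0.8, -0.3, -4.1]
gripper_width: 0.206
```

```bash
python3 -c "
from h import *
c=cap('top','t20.png');c=cap('scene','s20.png')
s=r.sense(); print(s['tcp_pos'],s['wrist_force'],s['joints'])
rows([pour(.51,.253,.15,-20),pour(.51,.253,.12,-20),pour(.51,.253,.10,-12),pour(.51,.253,.092,-6)])
im=cv2.imread('pics/s20.png'); cv2.imwrite('pics/s20z.png',cv2.resize(im[60:260,320:520],None,fx=3,fy=3,interpolation=cv2.INTER_CUBIC))
"
```

```text
[0.61370794 0.25918806 0.25504154] [ 0.31268747 -0.36754581 -4.78649764] [  32.1725718    36.1777756    28.35473288   -9.90173021 -100.05371623
   60.70108295]
[-0.001, 0.001, 0.007] [-1.4, 3.71, -0.04]
[-0.001, 0.001, 0.007] [-2.44, 6.53, -0.04]
[-0.001, 0.001, 0.147] [-1.71, 7.46, -0.04]
[-0.001, 0.001, 0.252] [-0.84, 7.63, -0.04]
```

View pics/s20z.png

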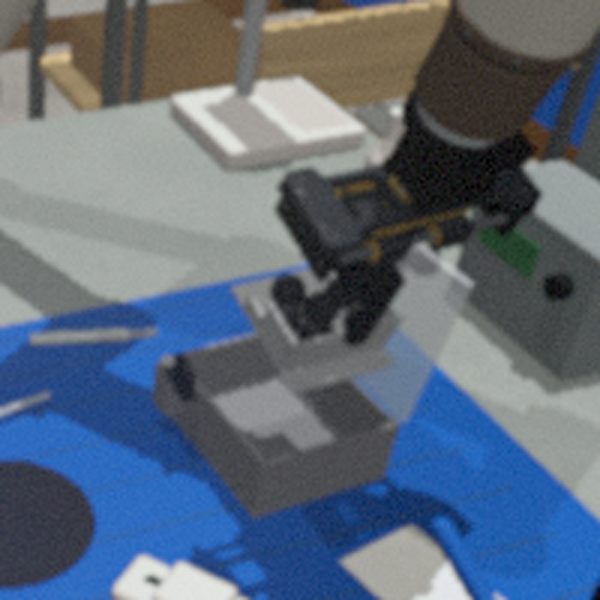

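View pics/t20.png

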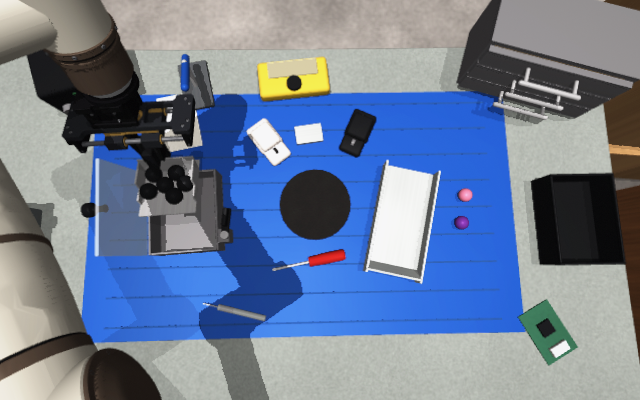

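```bash
python3 -c "
from h import *
rows([pour(.51,.251,.165,-19),pour(.51,.251,.14,-17),pour(.51,.251,.12,-13),pour(.51,.251,.108,-9),pour(.51,.251,.10,-5)])
"
```

```text
[-0.001, 0.001, 0.025] [-0.69, 2.18, 0.16]
[-0.001, 0.001, 0.06] [-1.22, 4.28, 0.16]
[-0.001, 0.001, 0.129] [-1.19, 5.69, 0.16]
[-0.001, 0.001, 0.199] [-0.85, 6.41, 0.16]
[-0.001, 0.001, 0.269] [-0.35, 6.8, 0.16]
```

Call:
step_arm([
  [[0,0,0.025,-0.7,2.2,0.1,0],[0,0,0.06,-1.2,4.3,0.15,0],[0,0,0.13,-1.2,5.7,0.15,0],[0,0,0.2,-0.85,6.4,0.15,0],[0,0,0.27,-0.35,6.8,0.15,0]],
])

```text
time_s: 19.67
tcp_pos: [0.5932, 0.2524, 0.19]
ee_rot: [[-0.995, -0.084, 0.049], [-0.049, -0.006, -0.999], [0.084, -0.996, 0.002]]
wrist_force: [0.3, -0.6, -3.2]
gripper_width: 0.202
```

```bash
python3 -c "
from h import *
s=r.sense(); print(s['tcp_pos'],s['wrist_force'],s['joints'])
rows([pour(.51,.251,.092,0),pour(.508,.251,.085,4),pour(.506,.251,.078,9),pour(.505,.251,.072,14),pour(.505,.251,.068,19)])
"
```

```text
[0.59315767 0.25235374 0.18995159] [ 0.28243835 -0.59157368 -3.22414267] [ 36.18094879  27.99030661   4.49636928  -2.70338423 -70.64554749
  57.6361738 ]
[-0.002, -0.003, 0.085] [0.76, 0.16, -0.41]
[-0.002, -0.003, 0.154] [1.64, 0.43, -0.42]
[-0.002, -0.003, 0.242] [2.74, 0.67, -0.42]
[-0.003, -0.003, 0.329] [3.78, 0.88, -0.43]
[-0.003, -0.003, 0.416] [4.78, 0.97, -0.42]
```

Call:
step_arm([
  [[0,0,0.085,0.75,0.15,-0.2,0],[0,0,0.155,1.65,0.4,-0.3,0],[0,0,0.24,2.75,0.7,-0.3,0],[0,0,0.33,3.8,0.9,-0.3,0],[0,0,0.415,4.8,1.0,-0.3,0]],
])

```text
time_s: 20.08
tcp_pos: [0.5442, 0.2536, 0.1864]
ee_rot: [[-0.943, 0.328, 0.05], [-0.047, 0.017, -0.999], [-0.328, -0.945, -0.0]]
wrist_force: [1.7, -2.0, -2.3]
gripper_width: 0.203
```

```bash
python3 -c "
from h import *
s=r.sense(); print(s['tcp_pos'],s['wrist_force'],s['joints'])
rows([pour(.503,.251,.066,24),pour(.50,.251,.064,28),pour(.497,.251,.062,32),pour(.497,.251,.06,36)])
c=cap('top','t21.png');im=cv2.imread('pics/t21.png'); cv2.imwrite('pics/t21z.png',cv2.resize(im[130:290,90:260],None,fx=3.5,fy=3.5,interpolation=cv2.INTER_CUBIC))
"
```

```text
[0.54418163 0.25355706 0.18637183] [ 1.71765901 -2.00490563 -2.26750734] [ 45.7615644   14.2970368  -28.78185909  22.98190201 -34.81686824
  29.53654635]
[-0.0, -0.002, 0.085] [1.15, -0.29, -0.07]
[-0.0, -0.002, 0.154] [2.24, -0.64, -0.08]
[-0.001, -0.002, 0.224] [3.35, -0.94, -0.09]
[-0.001, -0.002, 0.294] [4.2, -1.08, -0.09]
```

View pics/t21z.png

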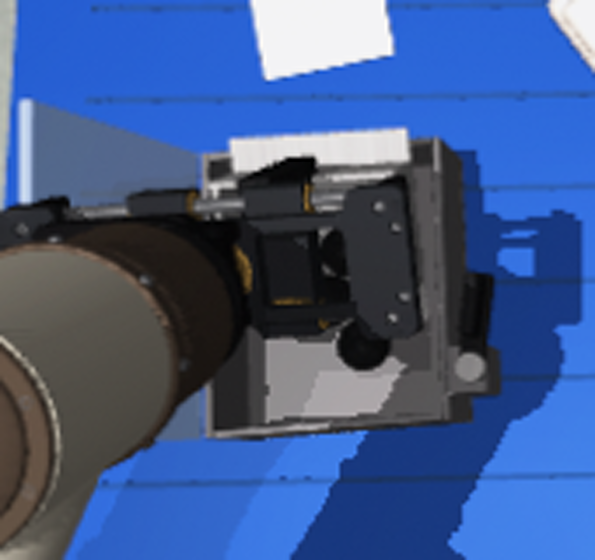

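Call:
step_arm([
  [[0,0,0.05,0.7,-0.2,0,0],[0,0,0.1,1.4,-0.4,0,0],[0,0,0.12,1.7,-0.5,0,0],[0,0,0.12,1.7,-0.5,0,0],[0,0,0.12,1.7,-0.5,0,0]],
])

```text
time_s: 20.55
tcp_pos: [0.528, 0.2524, 0.1859]
ee_rot: [[-0.899, 0.436, 0.049], [-0.045, 0.021, -0.999], [-0.436, -0.9, 0.001]]
wrist_force: [0.5, -0.3, -1.4]
gripper_width: 0.201
```

```bash
python3 -c "
from h import *
s=r.sense(); print(s['tcp_pos'],s['wrist_force'],s['joints'],s['ee_rot'][2])
c=cap('scene','s22.png');im=cv2.imread('pics/s22.png'); cv2.imwrite('pics/s22z.png',cv2.resize(im[90:250,340:500],None,fx=3.7,fy=3.7,interpolation=cv2.INTER_CUBIC))
c=cap('top','t22.png');im=cv2.imread('pics/t22.png'); cv2.imwrite('pics/t22z.png',cv2.resize(im[130:290,90:260],None,fx=3.5,fy=3.5,interpolation=cv2.INTER_CUBIC))
"
```

```text
[0.52803956 0.25237465 0.18586231] [ 0.50259297 -0.26014886 -1.4238422 ] [ 45.70034477  10.93159374 -41.11427157  44.61928424 -25.06245263
   8.35878633] [-0.43649542 -0.89970601  0.00092383]
```

View pics/t22z.png

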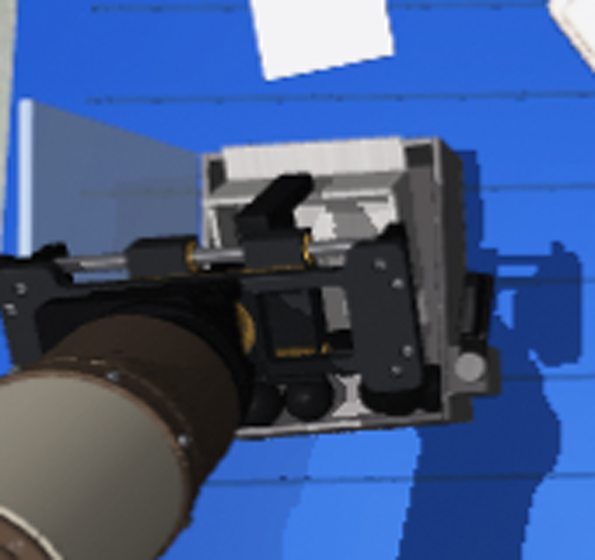

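View pics/s22z.png

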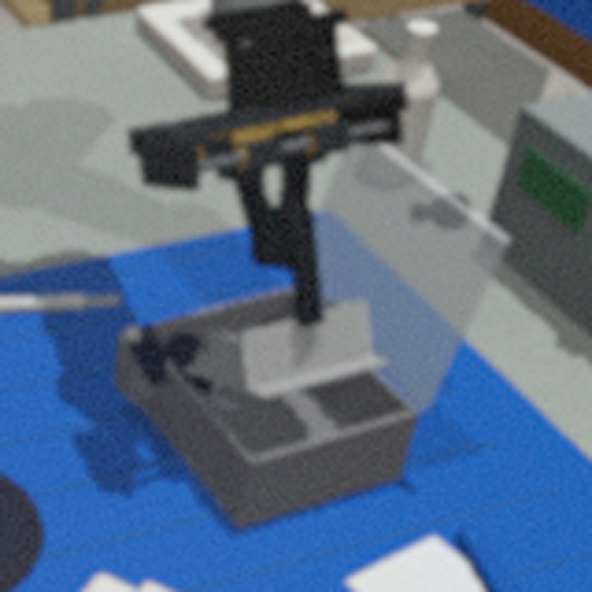

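```bash
python3 -c "
from h import *
B=r.sense()['tcp_pos']
rows([(B+[0,0,.03],Rz(183,26)),(B+[.01,0,.06],Rz(183,18)),(B+[.02,-0.01,.07],Rz(183,10)),(B+[.03,-.03,.08],Rz(183,2))])
"
```

```text
[0.0, -0.003, 0.0] [-1.31, -2.7, -0.0]
[0.0, -0.003, -0.139] [-3.53, -4.96, 0.04]
[0.001, -0.003, -0.279] [-4.82, -5.44, 1.09]
[0.001, -0.003, -0.418] [-6.07, -5.95, 3.13]
```

Call:
step_arm([
  [[0,0,0,-0.6,-1.3,0,0],[0,0,-0.03,-1.3,-2.7,0,0],[0,0,-0.12,-2.8,-4.2,0,0],[0,0,-0.22,-4.2,-5.2,0.4,0],[0,0,-0.32,-5.2,-5.6,1.2,0]],
])

```text
time_s: 21.07
tcp_pos: [0.5507, 0.2468, 0.262]
ee_rot: [[-0.99, 0.128, 0.058], [-0.057, 0.015, -0.998], [-0.129, -0.992, -0.007]]
wrist_force: [1.8, -0.6, -1.7]
gripper_width: 0.204
```

```bash
python3 -c "
from h import *
s=r.sense(); print(s['tcp_pos'],s['wrist_force'],s['joints'],s['ee_rot'][2])
rows([([.56,.2,.27],Rz(178)),([.56,.06,.26],Rz(172))])
c=cap('top','t23.png');im=cv2.imread('pics/t23.png'); cv2.imwrite('pics/t23z.png',cv2.resize(im[130:290,90:260],None,fx=3.5,fy=3.5,interpolation=cv2.INTER_CUBIC))
"
```

```text
[0.55067547 0.24684603 0.26201292] [ 1.76881039 -0.60879448 -1.74880116] [ 41.61274505  15.40149972  -7.28447383   4.85055091 -61.31511437
  49.57699178] [-0.12894039 -0.99162513 -0.00734714]
[0.013, 0.092, -0.129] [-0.76, -0.74, 4.72]
[0.02, 0.197, -0.128] [0.16, 0.04, 18.71]
```

View pics/t23z.png

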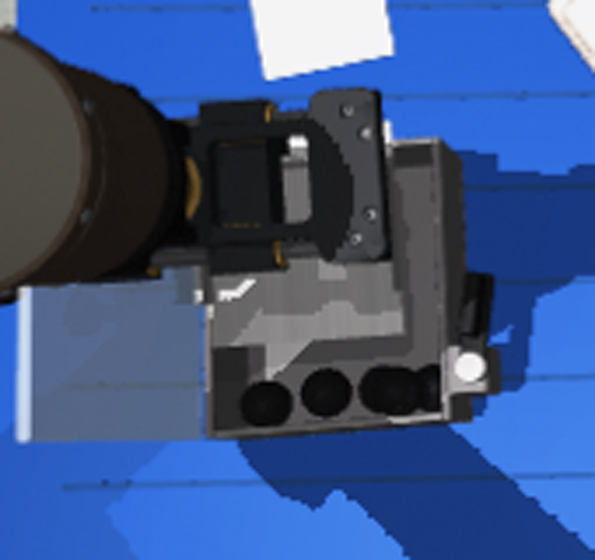

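Call:
step_arm([
  [[0,0.03,-0.05,-0.2,-0.2,3.5,0],[0,0.07,-0.1,0,-0.1,7.5,0],[0.01,0.11,-0.128,0,0,11.5,0],[0.015,0.16,-0.128,0.1,0,15.5,0],[0.02,0.2,-0.128,0.2,0,18.7,0]],
])

```text
time_s: 21.53
tcp_pos: [0.5597, 0.0548, 0.2582]
ee_rot: [[-0.988, 0.004, -0.152], [0.152, -0.005, -0.988], [-0.004, -1.0, 0.005]]
wrist_force: [-0.1, -0.1, -3.0]
gripper_width: 0.206
```

```bash
python3 -c "
from h import *
s=r.sense(); print(s['tcp_pos'],s['wrist_force'])
rows([([.5716,-.031,.2],Rz(170)),([.5716,-.031,.1],Rz(170))])
c=cap('top','t24.png');im=cv2.imread('pics/t24.png'); cv2.imwrite('pics/t24z.png',cv2.resize(im[150:270,130:250],None,fx=5,fy=5,interpolation=cv2.INTER_CUBIC))
c=cap('scene','s24.png');im=cv2.imread('pics/s24.png'); cv2.imwrite('pics/s24z.png',cv2.resize(im[120:250,350:480],None,fx=4.6,fy=4.6,interpolation=cv2.INTER_CUBIC))
"
```

```text
[0.559721   0.05477767 0.25819819] [-0.09844325 -0.09283217 -2.97116527]
[-0.005, 0.022, -0.004] [-2.46, 5.87, 8.27]
[-0.005, 0.022, -0.004] [-2.41, 15.87, 8.22]
```

View pics/t24z.png

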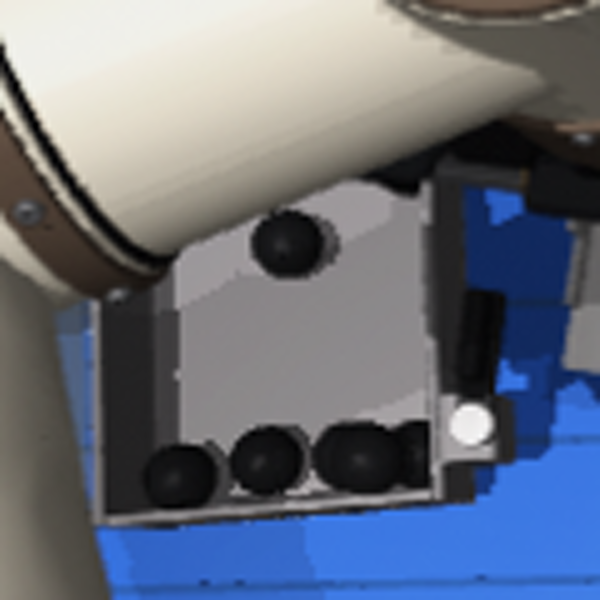

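View pics/s24z.png

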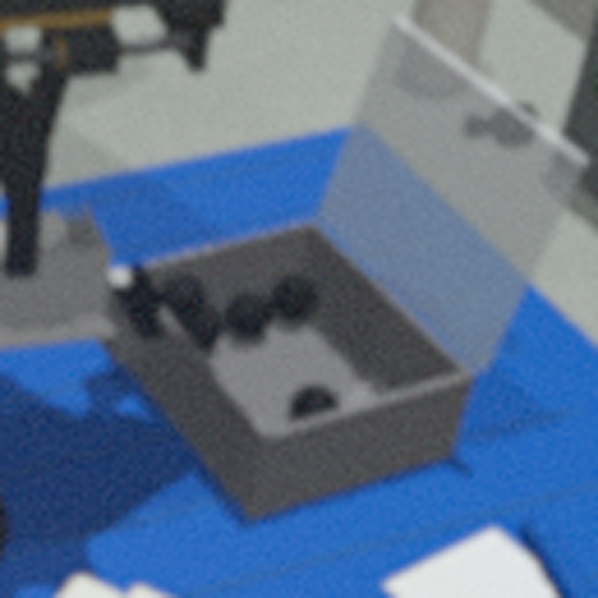

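Call:
step_arm([
  [[0,0.01,0,-1,1.2,2,0],[0,0.02,0,-1.8,3,4.5,0],[0,0.02,0,-2.4,5,7,0],[0,0.02,0,-2.4,7,8.2,0],[0,0.02,0,-2.4,9,8.2,0]],
])

```text
time_s: 22.05
tcp_pos: [0.5712, -0.0301, 0.1682]
ee_rot: [[-0.985, 0.004, -0.171], [0.171, -0.005, -0.985], [-0.005, -1.0, 0.004]]
wrist_force: [0.5, 0.2, -3.3]
gripper_width: 0.205
```

```bash
python3 -c "
from h import *
s=r.sense(); print(s['tcp_pos'],s['wrist_force'])
rows([([.5716,-.031,.115],Rz(170)),([.5716,-.031,.1],Rz(170))])
"
```

```text
[ 0.57121452 -0.0300899   0.16815353] [ 0.46104995  0.16616067 -3.31089985]
[-0.004, 0.002, -0.005] [-0.03, 5.32, 0.06]
[-0.004, 0.002, -0.005] [-0.02, 6.82, 0.05]
```

Call:
step_arm([
  [[-0.004,0,-0.005,0,2,0.1,0],[-0.004,0,-0.005,0,4,0.1,0],[-0.004,0,-0.005,0,5.4,0.1,0],[-0.004,0,-0.005,0,6.2,0.1,0],[-0.004,0,-0.005,0,6.4,0.1,0]],
])

```text
time_s: 22.47
tcp_pos: [0.5706, -0.0295, 0.1034]
ee_rot: [[-0.986, -0.003, -0.168], [0.168, -0.001, -0.986], [0.003, -1.0, 0.002]]
wrist_force: [0.0, 0.3, -2.6]
gripper_width: 0.206
```

```bash
python3 st.py
```

```text
22.4667 [ 0.5706 -0.0295  0.1034] [ 0.   0.3 -2.6] [-0.14  0.17  0.02] yaw 170.30065809814073
lip,lat 0.04686803628805111 0.20649901803310267
```

Call:
step_arm([
  [[0,0,0,0,0.15,0,0],[0,0,0,0,0.3,0,0],[0,0,0,0,0.4,0,0],[0,0,0,0,0.4,0,0],[0,0,0,0,0.4,0,0]],
])

```text
time_s: 22.88
tcp_pos: [0.5711, -0.0297, 0.1018]
ee_rot: [[-0.986, 0.001, -0.168], [0.168, -0.001, -0.986], [-0.001, -1.0, 0.001]]
wrist_force: [0.1, -1.4, -2.0]
gripper_width: 0.204
```

```bash
python3 st.py
```

```text
22.8833 [ 0.5711 -0.0297  0.1018] [ 0.1 -1.4 -2. ] [-0.07  0.15 -0.  ] yaw 170.30132244191878
lip,lat 0.04744117458695532 0.20637617986220252
```

Call:
step_arm([
  [[0,0,0,0,0.1,0,0],[0,0,0,0,0.2,0,0],[0,0,0,0,0.2,0,0],[0,0,0,0,0.2,0,0],[0,0,0,0,0.2,0,0]],
])

```text
time_s: 23.3
tcp_pos: [0.5714, -0.0299, 0.1]
ee_rot: [[-0.986, 0.001, -0.168], [0.168, -0.001, -0.986], [-0.001, -1.0, 0.001]]
wrist_force: [0.1, 0.7, 4.1]
gripper_width: 0.202
```

```bash
python3 st.py
```

```text
23.3 [ 0.5714 -0.0299  0.1   ] [0.1 0.7 4.1] [0.05 0.44 0.03] yaw 170.31111229129627
lip,lat 0.04776401691718207 0.20632584329123133
```

Down on the pad. Release and rise.

Call:
step_arm([
  [[0,0,0,0,0,0,60],[0,0,0,0,0,0,60],[0,0,0,0,0,0,60],[0,0,0,0,0,0,60],[0,0,0,0,-0.5,0,60]],
])

```text
time_s: 23.72
tcp_pos: [0.5699, -0.03, 0.1031]
ee_rot: [[-0.986, -0.003, -0.169], [0.169, -0.002, -0.986], [0.003, -1.0, 0.002]]
wrist_force: [-0.5, 0.3, -0.4]
gripper_width: 0.499
```

Call:
step_arm([
  [[0,0,0,0,-2,0,60],[0,0,0,0,-5,0,60],[0,0,0,0,-9,0,60],[0,0,0,0,-13,0,60],[0,0,0,0,-17,0,60]],
])

```text
time_s: 24.13
tcp_pos: [0.5704, -0.0298, 0.2763]
ee_rot: [[-0.986, -0.0, -0.169], [0.169, -0.002, -0.986], [0.0, -1.0, 0.002]]
wrist_force: [1.4, -0.1, -0.1]
gripper_width: 0.598
```

```bash
python3 st.py; python3 -c "
from h import *
c=cap('top','t25.png')
c=cap('scene','s25.png');im=cv2.imread('pics/s25.png'); cv2.imwrite('pics/s25z.png',cv2.resize(im[120:270,260:480],None,fx=3.6,fy=3.6,interpolation=cv2.INTER_CUBIC))
"
```

```text
24.1333 [ 0.5704 -0.0298  0.2763] [ 1.4 -0.1 -0.1] [-0.09 -0.01 -0.  ] yaw 170.2981127575083
lip,lat 0.04671088015952843 0.20618510485442174
```

View pics/t25.png

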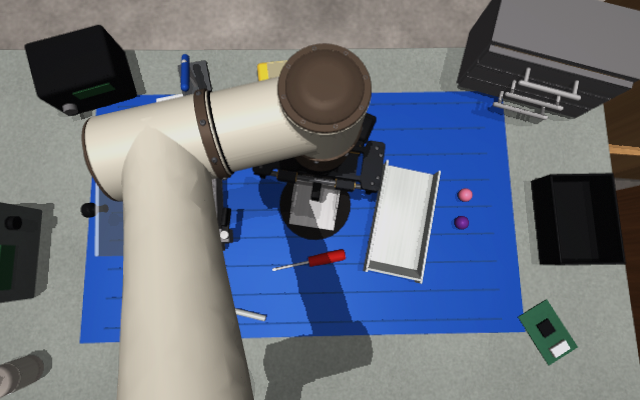

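View pics/s25z.png

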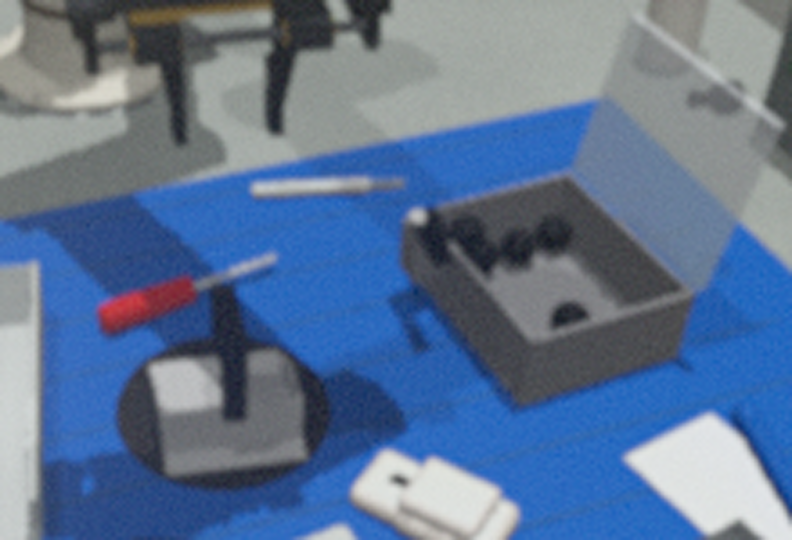

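```bash
python3 -c "
from h import *
rows([([.55,.15,.37],Rz(135)),([.52,.3,.38],Rz(105))])
"
```

```text
[0.007, 0.617, -0.015] [5.29, -8.76, -17.32]
[0.011, 1.141, -0.013] [10.74, -9.82, -31.61]
```

Call:
step_arm([
  [[0,0.6,0,5.3,-9,-17.3,60],[0,0.6,0,5.3,-9,-17.3,60],[0,0.6,0,5.3,-9,-17.3,60],[0,0.6,0,5.3,-9,-17.3,60],[0,0.6,0,5.3,-9,-17.3,60]],
])

```text
time_s: 24.65
tcp_pos: [0.5473, 0.1498, 0.3642]
ee_rot: [[-0.715, -0.0, -0.699], [0.699, -0.001, -0.715], [-0.001, -1.0, 0.001]]
wrist_force: [1.4, -0.6, -0.4]
gripper_width: 0.599
```

```bash
python3 -c "
from h import *
rows([([.52,.32,.38],Rz(101,5)),([.5,.43,.37],Rz(90,20))])
"
```

```text
[0.026, 0.604, 0.084] [13.86, -1.6, -10.26]
[0.138, 0.788, 0.329] [22.98, -0.62, -16.73]
```

Call:
step_arm([
  [[0.025,0.6,0.08,13.9,-1.6,-10.3,60],[0.025,0.6,0.08,13.9,-1.6,-10.3,60],[0.025,0.6,0.08,13.9,-1.6,-10.3,60],[0.025,0.6,0.08,13.9,-1.6,-10.3,60],[0.025,0.6,0.08,13.9,-1.6,-10.3,60]],
])

```text
time_s: 25.07
tcp_pos: [0.5185, 0.3231, 0.3788]
ee_rot: [[-0.213, 0.017, -0.977], [0.974, -0.08, -0.213], [-0.082, -0.997, 0.001]]
wrist_force: [1.7, -0.4, -1.0]
gripper_width: 0.603
```

```bash
python3 -c "
from h import *
rows([([.5255,.45,.34],Rz(90,25)),([.5255,.4497,.2185],Rz(90,50.5))])
"
```

```text
[0.055, 0.209, 0.353] [12.53, 2.86, -3.4]
[0.102, 0.196, 0.796] [13.49, 14.97, -3.4]
```

Call:
step_arm([
  [[0.05,0.2,0.35,12.5,2.9,-3.4,60],[0.05,0.2,0.35,12.5,2.9,-3.4,60],[0.05,0.2,0.35,12.5,2.9,-3.4,60],[0.05,0.2,0.35,12.5,2.9,-3.4,60],[0.05,0.2,0.35,12.5,2.9,-3.4,60]],
])

```text
time_s: 25.48
tcp_pos: [0.525, 0.4511, 0.3275]
ee_rot: [[-0.019, -0.002, -1.0], [0.901, -0.433, -0.017], [-0.433, -0.901, 0.01]]
wrist_force: [-0.9, -0.2, -0.5]
gripper_width: 0.602
```

```bash
python3 -c "
from h import *
rows([([.5255,.46,.235],Rz(90,50)),([.5255,.4497,.2185],Rz(90,50.5))])
c=cap('top','t26.png');im=cv2.imread('pics/t26.png'); cv2.imwrite('pics/t26z.png',cv2.resize(im[140:280,60:260],None,fx=4,fy=4,interpolation=cv2.INTER_CUBIC))
"
```

```text
[0.002, 0.019, 0.425] [4.81, 7.95, -0.15]
[0.003, 0.019, 0.433] [4.6, 9.88, -0.15]
```

View pics/t26z.png

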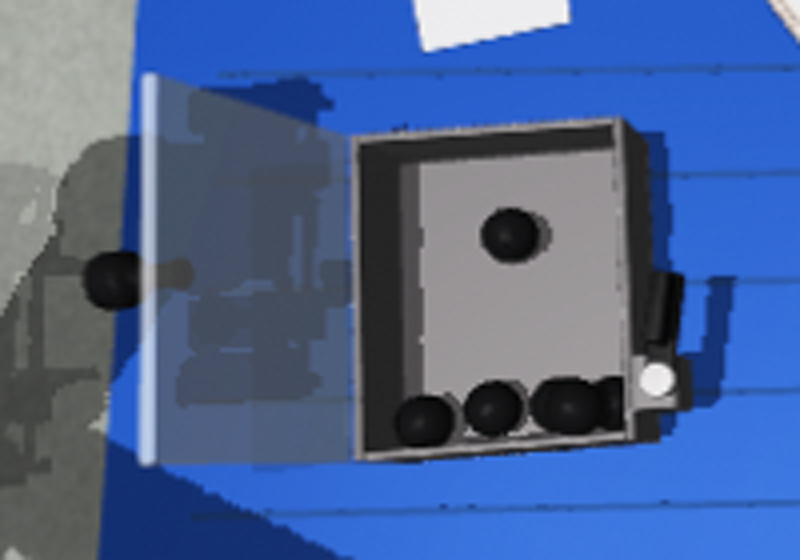

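Call:
step_arm([
  [[0,0.02,0.12,1.5,2,-0.1,60],[0,0.02,0.24,3,4,-0.15,60],[0,0.02,0.36,4.2,6,-0.15,60],[0,0.02,0.425,4.8,8,-0.15,60],[0,0.02,0.425,4.8,8,-0.15,60]],
])

```text
time_s: 25.95
tcp_pos: [0.5265, 0.4547, 0.2396]
ee_rot: [[0.005, 0.0, -1.0], [0.645, -0.764, 0.003], [-0.764, -0.645, -0.004]]
wrist_force: [-0.5, -0.8, -3.1]
gripper_width: 0.6
```

```bash
python3 -c "
from h import *
s=r.sense(); print(s['tcp_pos'],s['wrist_force'],s['joints'])
rows([([.5245,.4005,.1735],Rz(90,50.5))])
c=cap('top','t27.png');im=cv2.imread('pics/t27.png'); cv2.imwrite('pics/t27z.png',cv2.resize(im[140:280,30:230],None,fx=4,fy=4,interpolation=cv2.INTER_CUBIC))
P=onz(c,89.5,210,.19);print(P)
"
```

```text
[0.52650388 0.45466547 0.23955944] [-0.5346479  -0.83439031 -3.06127721] [  62.12160733   49.85431472   28.65113635   22.90612164 -113.32715629
  -61.95106352]
[0.0, -0.005, 0.012] [1.55, 8.4, 0.21]
[0.52247982 0.39859122 0.19      ]
```

View pics/t27z.png

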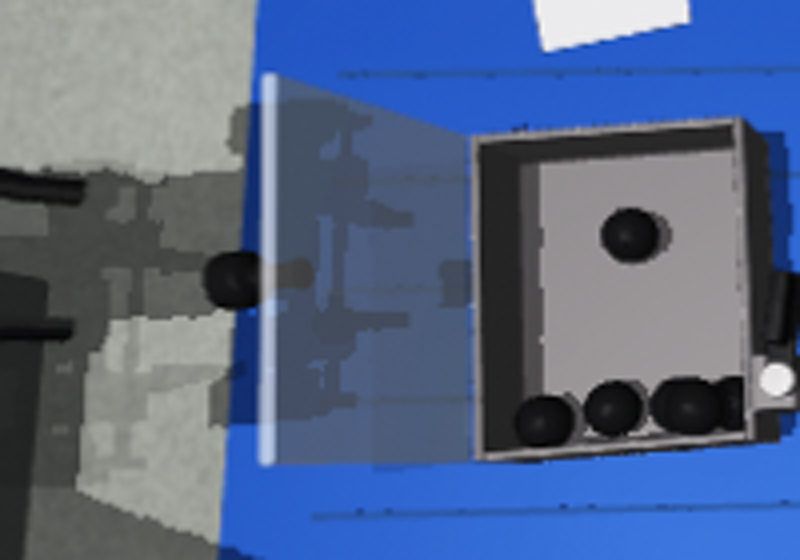

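Call:
step_arm([
  [[0,0,0.01,0.8,1.5,0.2,60],[0,0,0.01,1.5,3.5,0.2,60],[0,0,0.01,1.5,5.5,0.2,60],[0,0,0.01,1.5,7.2,0.2,60],[0,0,0.01,1.5,8.4,0.2,60]],
])

```text
time_s: 26.42
tcp_pos: [0.5278, 0.4008, 0.1858]
ee_rot: [[0.017, 0.008, -1.0], [0.653, -0.757, 0.005], [-0.757, -0.653, -0.018]]
wrist_force: [0.8, 0.1, 0.5]
gripper_width: 0.599
```

Call:
step_arm([
  [[0,0,0,0,0,0,20],[0,0,0,0,0,0,20],[0,0,0,0,0,0,20],[0,0,0,0,0,0,20],[0,0,0,0,0,0,20]],
])

```text
time_s: 26.83
tcp_pos: [0.5239, 0.4028, 0.1833]
ee_rot: [[0.011, 0.003, -1.0], [0.645, -0.764, 0.005], [-0.764, -0.645, -0.01]]
wrist_force: [-14.3, 3.5, 6.9]
gripper_width: 0.309
```

```bash
python3 -c "
from h import *
s=r.sense(); print(s['tcp_pos'],s['wrist_force'],s['gripper_width'])
rows([(lidtcp(t,t/2),Rz(90,t/2)) for t in (103,96,88,80,72,64)])"
```

```text
[0.5239478  0.40277175 0.18333155] [-14.33084761   3.52824363   6.93431831] 0.30931373224958353
[0.003, -0.011, 0.03] [0.75, 0.75, -0.1]
[0.003, -0.011, -0.031] [-0.66, 1.3, -0.18]
[0.003, -0.011, -0.101] [-2.17, 2.13, -0.28]
[0.004, -0.011, -0.171] [-3.55, 3.17, -0.38]
[0.004, -0.011, -0.241] [-4.77, 4.39, -0.48]
[0.004, -0.01, -0.311] [-5.8, 5.78, -0.57]
```

```bash
cat >> h.py <<'E'
def lo(t,al,off=(-.0075,-.0075,.001)):
    R=Rz(90,al); return lidtcp(t,al)+R@np.array(off),R
E
python3 -c "
from h import *
rows([lo(t,t/2) for t in (103,96,88,80,72,64)])"
```

```text
[0.003, -0.011, 0.03] [0.02, -0.02, -0.01]
[0.003, -0.011, -0.031] [-1.43, 0.57, -0.09]
[0.003, -0.011, -0.101] [-2.99, 1.46, -0.19]
[0.004, -0.011, -0.171] [-4.41, 2.56, -0.29]
[0.004, -0.011, -0.241] [-5.67, 3.84, -0.39]
[0.004, -0.01, -0.311] [-6.75, 5.29, -0.49]
```

Call:
step_arm([
  [[0,0,-0.03,-1.4,0.55,0,20],[0,0,-0.1,-3.0,1.45,-0.1,20],[0,0,-0.17,-4.4,2.55,-0.2,20],[0,0,-0.24,-5.65,3.85,-0.3,20],[0,0,-0.31,-6.75,5.3,-0.4,20]],
])

```text
time_s: 27.25
tcp_pos: [0.5286, 0.3194, 0.1996]
ee_rot: [[0.008, 0.01, -1.0], [0.852, -0.524, 0.002], [-0.524, -0.852, -0.013]]
wrist_force: [-3.9, 2.0, -0.8]
gripper_width: 0.311
```

```bash
python3 -c "
from h import *
s=r.sense(); print(s['tcp_pos'],s['wrist_force'],s['gripper_width'])
rows([lo(t,t/2) for t in (64,56,48,40,32,24)])
c=cap('top','t28.png');im=cv2.imread('pics/t28.png'); cv2.imwrite('pics/t28z.png',cv2.resize(im[140:280,60:260],None,fx=4,fy=4,interpolation=cv2.INTER_CUBIC))
c=cap('scene','s28.png');im=cv2.imread('pics/s28.png'); cv2.imwrite('pics/s28z.png',cv2.resize(im[90:250,340:500],None,fx=3.7,fy=3.7,interpolation=cv2.INTER_CUBIC))
"
```

```text
[0.52856618 0.31939467 0.19958526] [-3.93066654  2.00980089 -0.8374568 ] 0.31134330425055257
[0.01, -0.008, 0.007] [-0.11, -0.07, 0.03]
[0.01, -0.008, -0.063] [-1.43, 1.17, -0.05]
[0.011, -0.007, -0.133] [-2.57, 2.58, -0.13]
[0.011, -0.007, -0.203] [-3.5, 4.14, -0.2]
[0.011, -0.007, -0.272] [-4.2, 5.81, -0.27]
[0.011, -0.006, -0.342] [-4.68, 7.57, -0.32]
```

View pics/s28z.png

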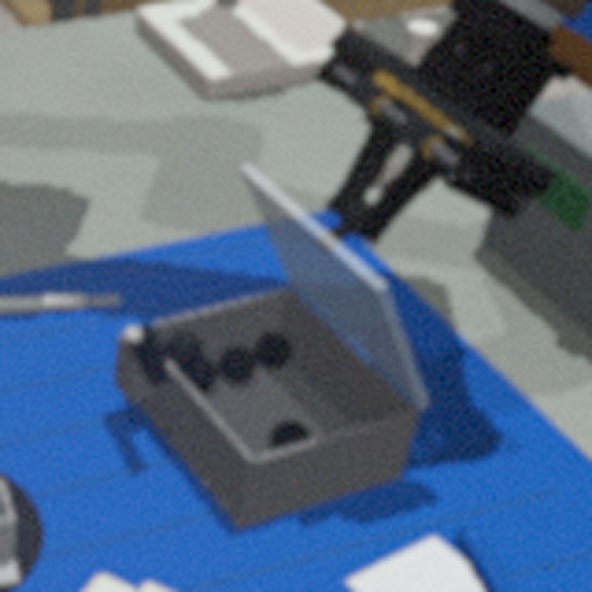

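Call:
step_arm([
  [[0,0,-0.065,-1.35,1.2,-0.05,20],[0,0,-0.135,-2.5,2.6,-0.1,20],[0,0,-0.205,-3.4,4.2,-0.2,20],[0,0,-0.275,-4.1,5.85,-0.25,20],[0,0,-0.345,-4.6,7.6,-0.3,20]],
])

```text
time_s: 27.77
tcp_pos: [0.5331, 0.2406, 0.158]
ee_rot: [[0.005, 0.013, -1.0], [0.979, -0.206, 0.002], [-0.206, -0.979, -0.014]]
wrist_force: [-4.1, 7.1, -4.6]
gripper_width: 0.306
```

```bash
python3 -c "
from h import *
s=r.sense(); print(s['tcp_pos'],s['wrist_force'],s['gripper_width'])
rows([lo(t,t/2) for t in (24,18,12,6,2,0)])
"
```

```text
[0.53310291 0.24064339 0.1580045 ] [-4.14036706  7.11570946 -4.56267546] 0.30573720688539224
[0.013, -0.005, 0.002] [-0.11, -0.15, 0.09]
[0.014, -0.004, -0.05] [-0.75, 1.06, 0.06]
[0.014, -0.004, -0.103] [-1.26, 2.33, 0.04]
[0.014, -0.004, -0.155] [-1.64, 3.65, 0.03]
[0.014, -0.003, -0.19] [-1.81, 4.54, 0.02]
[0.014, -0.003, -0.207] [-1.88, 4.99, 0.02]
```

Call:
step_arm([
  [[0.01,0,-0.05,-0.7,1.1,0,20],[0.01,0,-0.1,-1.2,2.3,0,20],[0.01,0,-0.15,-1.6,3.6,0,20],[0.01,0,-0.19,-1.8,4.5,0,20],[0.01,0,-0.205,-1.8,5.0,0,20]],
])

```text
time_s: 28.18
tcp_pos: [0.5348, 0.2138, 0.1138]
ee_rot: [[0.004, 0.006, -1.0], [1.0, -0.002, 0.004], [-0.002, -1.0, -0.006]]
wrist_force: [-16.3, 11.2, 28.4]
gripper_width: 0.309
```

```bash
python3 -c "
from h import *
s=r.sense(); print(s['tcp_pos'],s['wrist_force'],s['gripper_width'])
rows([lo(0,0)])
c=cap('scene','s29.png');im=cv2.imread('pics/s29.png'); cv2.imwrite('pics/s29z.png',cv2.resize(im[90:250,340:500],None,fx=3.7,fy=3.7,interpolation=cv2.INTER_CUBIC))
"
```

```text
[0.53484169 0.21382888 0.11375934] [-16.31100552  11.21161763  28.37583334] 0.30897924381381514
[0.006, -0.004, -0.002] [-0.18, 0.08, 0.13]
```

View pics/s29z.png

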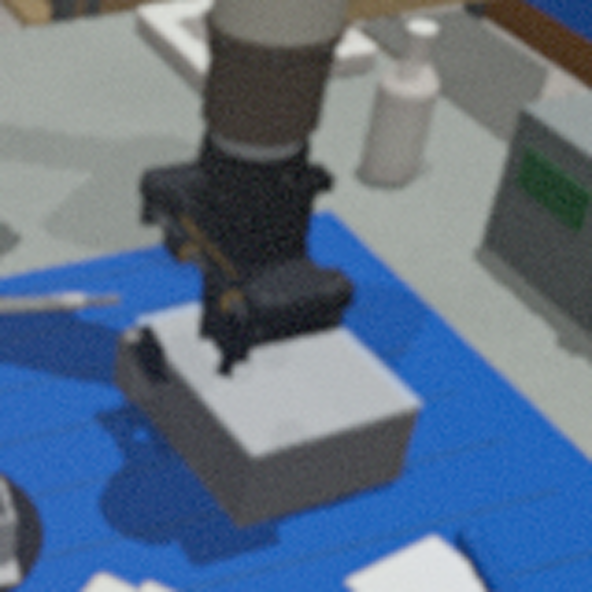

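Call:
step_arm([
  [[0,0,0,0,-0.1,0,60],[0,0,0,0,-0.1,0,60],[0,0,0,0,-0.1,0,60],[0,0,0,0,-0.1,0,60],[0,0,0,0,-0.1,0,60]],
])

```text
time_s: 28.65
tcp_pos: [0.5339, 0.2106, 0.1137]
ee_rot: [[0.004, 0.003, -1.0], [1.0, -0.009, 0.004], [-0.009, -1.0, -0.003]]
wrist_force: [0.2, -0.8, 0.2]
gripper_width: 0.568
```

Call:
step_arm([
  [[0,0,0,0,-2,0,60],[0,0,0,0,-5,0,60],[0,0,0,0,-8,0,0],[0,0,0,0,-9,0,0],[0,0,0,0,-9,0,0]],
])

```text
time_s: 29.07
tcp_pos: [0.5352, 0.2121, 0.2074]
ee_rot: [[0.004, 0.009, -1.0], [1.0, -0.005, 0.004], [-0.005, -1.0, -0.009]]
wrist_force: [0.3, 0.3, -0.7]
gripper_width: 0.454
```

```bash
python3 -c "
from h import *
c=cap('top','t30.png');im=cv2.imread('pics/t30.png'); cv2.imwrite('pics/t30z.png',cv2.resize(im[140:280,120:260],None,fx=4.2,fy=4.2,interpolation=cv2.INTER_CUBIC))
c=cap('scene','s30.png');im=cv2.imread('pics/s30.png'); cv2.imwrite('pics/s30z.png',cv2.resize(im[130:250,350:470],None,fx=4.8,fy=4.8,interpolation=cv2.INTER_CUBIC))
s=r.sense(); print(s['tcp_pos'],s['wrist_force'],s['gripper_width'])
"
```

```text
[0.53299362 0.21105407 0.20328815] [-0.83490554 -0.11556364 -0.78864247] 0.3640319522936971
```

View pics/t30z.png

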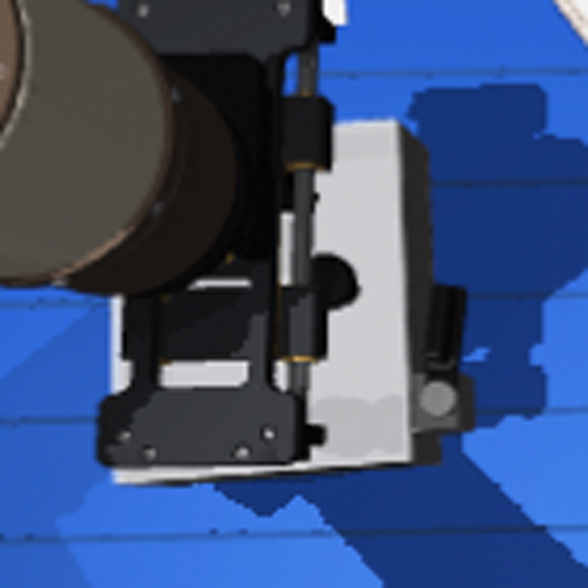

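View pics/s30z.png

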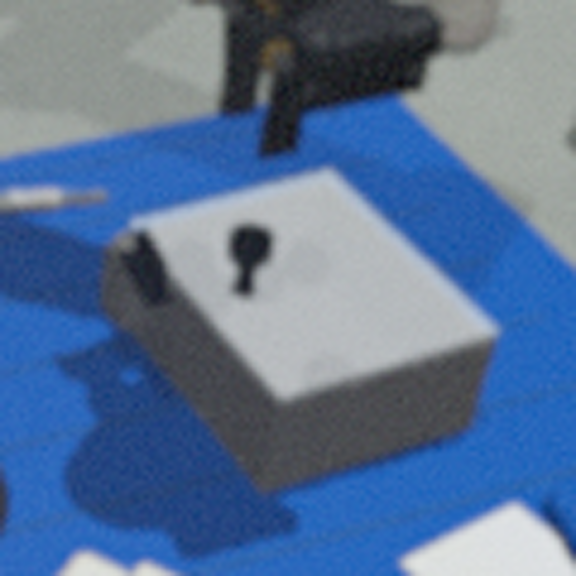

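```bash
python3 -c "
from h import *
rows([([.514,.141,.19],Rz(90)),([.514,.141,.103],Rz(90))])
"
```

```text
[0.002, -0.005, -0.008] [-7.0, 1.38, 1.87]
[0.002, -0.005, -0.008] [-6.93, 10.08, 1.89]
```

Call:
step_arm([
  [[0,-0.005,0,-3.5,0,0.9,0],[0,-0.005,0,-7,1,1.9,0],[0,-0.005,0,-7,4,1.9,0],[0,-0.005,0,-7,7,1.9,0],[0,-0.005,0,-7,9,1.9,0]],
])

```text
time_s: 29.58
tcp_pos: [0.5118, 0.1386, 0.1104]
ee_rot: [[0.002, -0.003, -1.0], [1.0, -0.011, 0.002], [-0.011, -1.0, 0.003]]
wrist_force: [0.1, -0.5, 0.7]
gripper_width: 0.031
```

```bash
python3 -c "
from h import *
c=cap('scene','s31.png');im=cv2.imread('pics/s31.png'); cv2.imwrite('pics/s31z.png',cv2.resize(im[130:250,350:470],None,fx=4.8,fy=4.8,interpolation=cv2.INTER_CUBIC))
s=r.sense(); print(s['tcp_pos'],s['wrist_force'],s['gripper_width'])
rows([([.514,.141,.103],Rz(90))])
"
```

```text
[0.509736   0.13784928 0.10682014] [-1.98871845 -0.50388149 -2.54190163] 0.013712743500799924
[-0.01, -0.002, -0.014] [0.32, 0.37, -0.43]
```

View pics/s31z.png

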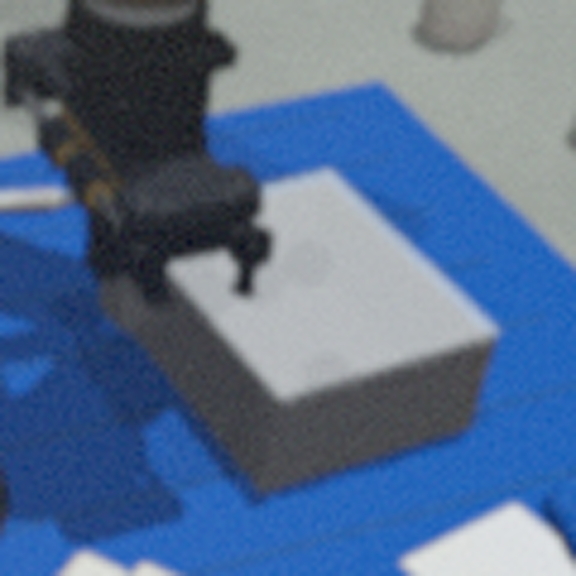

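Call:
step_arm([
  [[0,0,0,0.1,0.2,-0.1,0],[0,0,0,0.1,0.2,-0.1,0],[0,0,0,0.1,0.2,-0.1,0],[0,0,0,0.1,0.2,-0.1,0],[0,0,0,0.1,0.2,-0.1,0]],
])

```text
time_s: 30.05
tcp_pos: [0.516, 0.1421, 0.1135]
ee_rot: [[-0.001, 0.005, -1.0], [1.0, -0.007, -0.001], [-0.007, -1.0, -0.005]]
wrist_force: [0.1, -0.4, -0.0]
gripper_width: 0.003
```

```bash
python3 -c "
from h import *
s=r.sense(); print(s['tcp_pos'],s['wrist_force'],s['gripper_width'])
R=Rz(90)
rows([([x,y,.103],R) for x,y in ((.514,.156),(.517,.1645),(.517,.177),(.5133,.187),(.506,.1962),(.4955,.203),(.493,.2047))])
"
```

```text
[0.51601201 0.14212276 0.11350124] [ 0.09680429 -0.38729954 -0.01509601] 0.002597947325619868
[0.005, 0.001, -0.007] [1.4, 1.04, 0.21]
[0.005, 0.001, -0.007] [2.24, 1.04, -0.1]
[0.005, 0.001, -0.007] [3.49, 1.03, -0.1]
[0.005, 0.001, -0.007] [4.5, 1.02, 0.27]
[0.005, 0.001, -0.007] [5.42, 1.01, 1.0]
[0.005, 0.001, -0.007] [6.1, 1.0, 2.05]
[0.005, 0.001, -0.007] [6.27, 1.0, 2.3]
```

Call:
step_arm([
  [[0,0,0,0,0.5,0.1,0],[0,0,0,0.5,0.7,0.1,0],[0,0,0,1.2,0.8,0,0],[0,0,0,1.8,0.8,-0.1,0],[0,0,0,2.3,0.8,-0.1,0]],
])

```text
time_s: 30.47
tcp_pos: [0.5157, 0.1644, 0.1037]
ee_rot: [[-0.001, 0.001, -1.0], [1.0, -0.01, -0.001], [-0.01, -1.0, -0.001]]
wrist_force: [-0.8, -4.1, 1.2]
gripper_width: 0.003
```

```bash
python3 -c "
from h import *
s=r.sense(); print(s['tcp_pos'],s['wrist_force'],s['gripper_width'])
R=Rz(90)
rows([([x,y,.103],R) for x,y in ((.517,.1645),(.517,.177),(.5133,.187),(.506,.1962),(.4955,.203),(.493,.2047))])
"
```

```text
[0.51568167 0.16438424 0.10369123] [-0.80832195 -4.09288804  1.23276234] 0.003232491643482877
[0.001, 0.001, -0.01] [0.01, 0.07, -0.13]
[0.001, 0.001, -0.01] [1.26, 0.06, -0.13]
[0.001, 0.001, -0.01] [2.26, 0.05, 0.24]
[0.001, 0.001, -0.01] [3.18, 0.04, 0.97]
[0.001, 0.001, -0.01] [3.86, 0.03, 2.02]
[0.001, 0.001, -0.01] [4.03, 0.03, 2.27]
```

Call:
step_arm([
  [[0,0,0,0.7,0,-0.1,0],[0,0,0,1.3,0,-0.1,0],[0,0,0,1.9,0,0.1,0],[0,0,0,2.5,0,0.4,0],[0,0,0,3.0,0,0.8,0]],
])

```text
time_s: 30.88
tcp_pos: [0.5088, 0.1957, 0.1041]
ee_rot: [[-0.001, 0.005, -1.0], [1.0, -0.007, -0.001], [-0.007, -1.0, -0.005]]
wrist_force: [1.2, -1.9, -0.2]
gripper_width: 0.007
```

```bash
python3 -c "
from h import *
s=r.sense(); print(s['tcp_pos'],s['wrist_force'],s['gripper_width'])
R=Rz(90)
rows([([x,y,.103],R) for x,y in ((.506,.1962),(.4955,.203),(.493,.2047))])
"
```

```text
[0.5088261  0.19572871 0.10408712] [ 1.18070584 -1.87221017 -0.15636166] 0.006788821168195312
[0.005, 0.001, -0.007] [0.05, 0.11, 0.28]
[0.005, 0.001, -0.007] [0.73, 0.1, 1.33]
[0.005, 0.001, -0.007] [0.9, 0.1, 1.58]
```

Call:
step_arm([
  [[0,0,0,0.2,0,0.4,0],[0,0,0,0.4,0,0.8,0],[0,0,0,0.7,0,1.2,0],[0,0,0,0.8,0,1.5,0],[0,0,0,0.8,0,1.7,0]],
])

```text
time_s: 31.3
tcp_pos: [0.4913, 0.2033, 0.1041]
ee_rot: [[-0.001, 0.004, -1.0], [1.0, -0.007, -0.001], [-0.007, -1.0, -0.004]]
wrist_force: [1.6, -0.0, -1.3]
gripper_width: 0.007
```

Call:
step_arm([
  [[0,0,0,0,0,-0.4,0],[0,0,0,0,-2,-0.5,0],[0,0,0,0,-6,-0.5,0],[0,0,0,0,-10,-0.5,0],[0,0,0,0,-13,-0.5,0]],
])

```text
time_s: 31.72
tcp_pos: [0.4966, 0.2038, 0.2369]
ee_rot: [[-0.001, 0.005, -1.0], [1.0, -0.007, -0.001], [-0.007, -1.0, -0.005]]
wrist_force: [0.9, 0.8, 1.0]
gripper_width: 0.007
```

```bash
python3 -c "
from h import *
s=r.sense(); print(s['tcp_pos'],s['wrist_force'],s['joints'])
rows([([.33,-.35,.32],Rz(90))])
c=cap('scene','s32.png');im=cv2.imread('pics/s32.png'); cv2.imwrite('pics/s32z.png',cv2.resize(im[130:250,350:470],None,fx=4.8,fy=4.8,interpolation=cv2.INTER_CUBIC))
"
```

```text
[0.49663778 0.20375766 0.23686581] [0.93594059 0.81287041 1.02167145] [ 39.90952517  13.250133   -11.93891848   0.54519461 -64.83863031
 -40.10618609]
[0.005, 0.001, -0.007] [-55.42, -8.02, 16.66]
```

View pics/s32z.png

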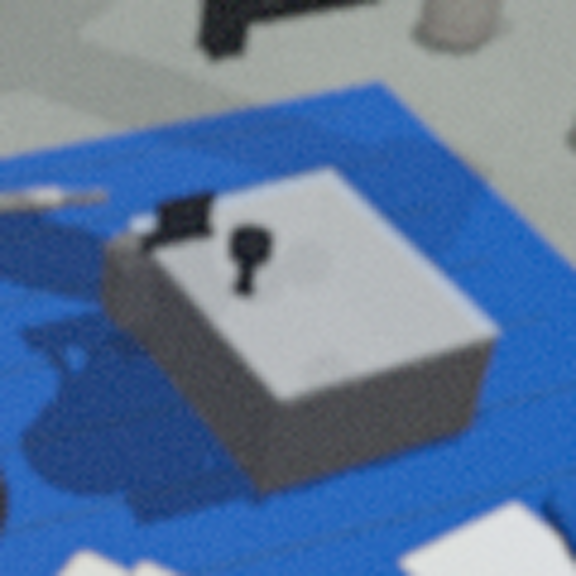

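Latch is across. Move the arm out of view and check everything.

Call:
step_arm([
  [[0,0,0,-4,-2,2,0],[0,0,0,-8,-4,4,0],[0,0,0,-12,-6,6,0],[0,0,0,-16,-7,8,0],[0,0,0,-19,-8,9,0]],
])

```text
time_s: 32.18
tcp_pos: [0.4104, 0.0281, 0.3103]
ee_rot: [[-0.001, 0.003, -1.0], [1.0, -0.007, -0.001], [-0.007, -1.0, -0.003]]
wrist_force: [1.2, 0.0, 1.2]
gripper_width: 0.005
```

Call:
step_arm([
  [[0,0,0,-4,0,1,0],[0,0,0,-8,0,2,0],[0,0,0,-12,0,3,0],[0,0,0,-16,0,4,0],[0,0,0,-19,0,5,0]],
])

```text
time_s: 32.6
tcp_pos: [0.3608, -0.1627, 0.3113]
ee_rot: [[0.001, 0.003, -1.0], [1.0, -0.008, 0.001], [-0.008, -1.0, -0.003]]
wrist_force: [0.4, 0.3, -0.4]
gripper_width: 0.005
```

Call:
step_arm([
  [[0,0,0,-4,0,0,0],[0,0,0,-8,0,0,0],[0,0,0,-12,0,0,0],[0,0,0,-16,0,0,0],[0,0,0,-19,0,0,0]],
])

```text
time_s: 33.02
tcp_pos: [0.3614, -0.3533, 0.3122]
ee_rot: [[0.002, 0.002, -1.0], [1.0, -0.007, 0.002], [-0.007, -1.0, -0.002]]
wrist_force: [0.6, 1.2, -0.3]
gripper_width: 0.004
```

```bash
python3 -c "
from h import *
s=r.sense(); print(s['tcp_pos'],s['wrist_force'],s['time_s'])
c=cap('top','t33.png')
im=cv2.imread('pics/t33.png'); cv2.imwrite('pics/t33z.png',cv2.resize(im[150:265,130:360],None,fx=3.4,fy=3.4,interpolation=cv2.INTER_CUBIC))
"
```

```text
[ 0.36144723 -0.35331315  0.31215013] [ 0.56635837  1.17567919 -0.29811468] 33.0167
```

View pics/t33.png

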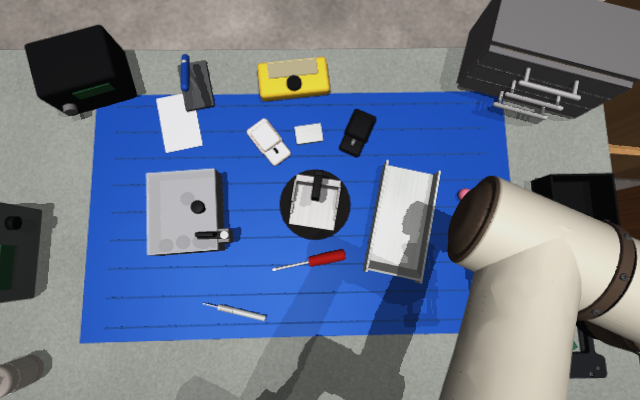

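View pics/t33z.png

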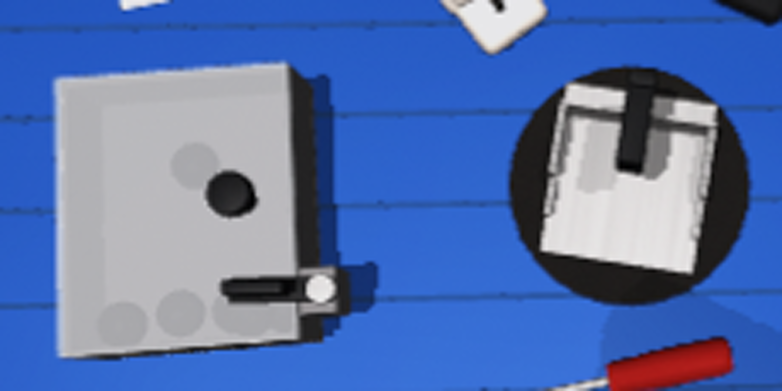

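```bash
python3 -c "
from h import *
c=cap('top'); P=lambda u,v,z: onz(c,130+u/3.4,150+v/3.4,z)
m1=(P(541,250,.0055)+P(693,274,.0055))/2; m2=(P(568,83,.0055)+P(718,104,.0055))/2
x=(m2-m1); print(np.linalg.norm(x)); x/=np.linalg.norm(x); print('scoop-pad',m1+.055*x-[.5515,-.0275,.0055])
f=P(224,289,.1125)-P(319,289,.1); print('latch world ang',np.degrees(np.arctan2(f[1],f[0])))
print([np.round(P(*q,.0785),4) for q in ((57,80),(288,63),(299,338),(61,356))])
"
```

```text
0.12051441943860891
scoop-pad [-6.95279956e-04 -4.29381647e-04 -5.03069808e-17]
latch world ang 89.58541288354014
[array([0.6155, 0.341 , 0.0785]), array([0.6245, 0.1935, 0.0785]), array([0.4468, 0.1831, 0.0785]), array([0.439 , 0.3304, 0.0785])]
```

```bash
python3 -c "
from station import r
print(r.sense()['joint_velocities']); print(r.finish_job())"
```

```text
[ 3.56950026 -2.88429304 -2.88899378 -1.35483119 -0.70859117 -2.50545424]
the job is handed in; nothing more can be done
None
```

I finished the job and handed it in at about 33 s of the 192 s limit; the interface reports no verdict, so these are my own checks.

I swung the turnbutton clear and opened the lid to about 100°. All 6 balls in the tray went into the scoop in one pass and were poured into the case. I then set the scoop back on its pad, shut the lid by its knob and turned the turnbutton across.

Last checks, from the top camera:
- **Scoop:** its origin measured about 1 mm from the pad's centre. It looked level, but I did not measure the tilt.
- **Turnbutton:** about 87° (1.5 rad) across the lid.
- **Lid:** its corners lie within about 2 mm of where they were when shut at the start.
- **Tray and bystanders:** the tray is empty, and the mice, screwdriver and battery look unmoved.
- **Balls:** in the case corner one ball lay on top of others, so I counted five or six there rather than a clean six. Six were in the tray at the start, the scoop's load dropped back to its empty weight after pouring, and I saw none outside the case. The lid closed over them.

The arm was still settling slightly at hand-in (joint speeds up to about 3.6°/s), well clear of everything. No check failed.

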